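Draw a spacer from a microscope foot with sprung tongs and press it onto a setting block

TASK

Take the sprung tongs from their stand, reach down into the narrow column pocket of the microscope foot, squeeze the tongs shut on the brass spacer at its bottom and draw it out (not with the fingers, and never pushing on the foot with more than 20 N). Put it over the post of the setting block and press it down with the tongs, past the steady drag of the sliding collar, until it comes up solid on the stop hidden inside: a firm but gentle push of about 11 N, never more than 18 N. Let go of the spacer, stand the tongs back upright in their stand, and leave the other things on the bench alone.

Things in the scene. Friction and masses are not known exactly. Their poses are not given: they have to be found in the camera images.
- foot: White microscope foot, column removed, fixed. A base 18 mm high carries an upright block (44 mm along x, 62 along y, 66 high) with a rectangular pocket in its top: 20 mm along x, 38 along y, 50 deep. Origin on the bench under the pocket's centre, z up; base reaches 32 mm to -x, 72 to +x, 47 to each side; a black clamp knob sticks out 17 mm at +y. Pocket mouth at z = 66 mm, floor at z = 16 mm.
- spacer: Brass ring-shaped spacer, outer diameter 16 mm, bore 10 mm, 10 mm high, about 15 g. Origin at the centre of its underside, z along its axis. It lies loose and flat on the pocket's floor, up to 2 mm off the pocket's centre.
- block: Dark steel setting block 60 x 60 x 30 mm, fixed. Origin under its centre, z up. In its middle an upright steel post, 5 mm in diameter, tapered tip, top at z = 41 mm. Round it a sliding aluminium collar, 22 mm in diameter, that first carries the spacer. Inside the collar a screwed stop is set to a height not known beforehand: the spacer's underside comes up solid somewhere between z = 27 and 36 mm.
- collar (a joint): How far the collar has been pushed down, in m: at 0 its top is 38 mm over the bench, 0.014 is its full travel. It starts between 0 and 0.001, takes about 5 N to slide and stays where it is left. Pressed down by the spacer it moves 1 to 11 mm before the spacer meets the hidden stop, where the force rises steeply above 5 N.
- stand: Grey stand for the tongs, fixed: a block 46 mm along x, 66 mm along y, 46 mm high on a foot 70 x 80 x 6 mm, with a well in its top 15 mm along x, 37 mm along y; the well's floor is at z = 6 mm. Origin on the bench under the well's centre, z up.
- tongs: Parallel-action sprung tongs, 250 g, upright in the stand, tips down on the well's floor. Origin midway between the tips' lower ends, z up. Two steel blades (10 mm wide along x, 3 thick) at +y and -y: 24 mm apart inside, 30 outside when let go; each slides straight inwards by up to 5 mm and springs back. A bridge joins them at z = 112 to 120 mm; the bow above ends at 133 mm.
- tongs_grip (a point): Point of the tongs midway between their black grips, 90 mm above the tips. The grips (16 mm wide along x, z = 68 to 108 mm of the tongs) are 40 mm apart outside when let go, 32 mm with the tips shut on the spacer. Springs: 3 N on each grip for every mm that its blade moves in: 6 N at 36 mm, where the tongs can be carried with the tips open; 12 N at 32 mm; squeeze with 25 to 30 N to grip and press.
- tongs_ledge (a point): Point of the tongs midway between two ledges inside the blades, 6 mm above the tips. Each ledge (z = 6 to 11 mm, 10 mm wide) juts 4.5 mm inwards from its blade. Lowered over the spacer half squeezed (36 mm over the grips) the ledges come to rest on its top; the tips are then 4 mm above its underside. Shut on the spacer, the ledges are 7 mm apart and clear the post.
- eyepiece1: Bystander: grey eyepiece, 32 mm wide, 48 mm high, origin under its centre.
- eyepiece2: Bystander: another such eyepiece.
- objective: Bystander: steel objective, 26 mm wide, 38 mm high, origin under its centre.
- focus_knob: Bystander: white plastic focus knob, 42 mm wide, 22 mm high, origin under its centre.
- driver: Bystander: screwdriver lying flat, 150 mm long.
- dish: Bystander: white dish, 80 mm wide, 16 mm high, origin under its centre.
- bottle: Bystander: white bottle, 52 mm wide, 130 mm high, origin under its centre.

How it is judged:
On the way, in this order (a step that is already met when the one before it is completed fails the run):
1. the spacer is held by the tongs, clear above the foot's pocket, the tongs in the fingers (z of spacer in the frame of foot above 0.067 m and contact force between tongs and spacer above 2 N and contact force between the fingers and tongs above 2 N), for 0.1 s.
2. with the tongs, the spacer is pressed home over the post with more than 8 N, which only its stop can resist (contact force between spacer and block above 8 N and contact force between tongs and spacer above 4 N and z of spacer in the frame of block below 0.0368 m and horizontal distance between spacer and block below 0.003 m), for 0.1 s.
At the end, for the whole second after the job is handed in: Spacer flat over the post (within 3 mm of its axis, 0.12 rad), where it was pressed: underside under 36.8 mm above the bench, collar down by over 1 mm; tongs at rest in their stand (within 7 mm of its axis, origin under 10 mm high, within 0.15 rad of upright), not touching the spacer (horizontal distance between spacer and block below 0.003 m and z of spacer in the frame of block below 0.0368 m and angle between spacer's own z axis and vertical below 0.12 rad and value of joint collar above 0.001 m and contact force between tongs and spacer below 0.1 N and horizontal distance between tongs and stand below 0.007 m and height (world z) of tongs below 0.01 m and angle between tongs's own z axis and vertical below 0.15 rad and linear speed of each of tongs, spacer below 0.02 m/s).
It fails at once if the fingers touch the spacer (contact force between the fingers and spacer above 0.5 N).
It fails at once if the tongs push on the foot with more than 20 N (contact force between tongs and foot above 20 N).
It fails at once if the spacer is pushed against the foot with more than 20 N (contact force between spacer and foot above 20 N).
It fails at once if the spacer is pressed on the setting block with more than 18 N (contact force between spacer and block above 18 N).
It fails at once if a bystander is moved by more than 20 mm (distance of any of eyepiece1, eyepiece2, objective, focus_knob, driver, dish, bottle from where it was at the start of the episode above 0.02 m).
It also fails if it takes over 64 s, if anything falls off the work surface, if the arm or the gripper's body presses on something with over 40 N, if the wrist force passes 120 N, or if a joint passes its speed limit or range.

ROBOT

A 7-joint arm with a two-finger parallel gripper is mounted at the origin on the work surface. World frame = base frame: x ahead of the robot, y to its left, z up, the work surface at z = 0. Lengths are in m, angles in rad, forces in N, time in s.
With the tool pointing down it reaches from about 0.35 to 0.9 m from the base axis. Payload 8.1 kg.
Tool frame: the origin (TCP) lies at the very end of the fingers, on their centre line; the grasp point (between the pads) lies 19 mm behind it (arm.grip_depth is the distance from the TCP to the grasp point, in m); x points along the fingers, z is the direction in which the jaws open and shut, and the axes are right-handed (so a half turn about x gives the same grasp; the last joint's range is limited). The gripper opens to 92 mm and grips with 3 to 60 N. Pads are 19 mm wide; open, the fingers measure 130 mm over their backs; the gripper's body (75 mm by 190 mm) begins 47 mm behind the grasp point.
Start: joints at [1.039, 0.434, 0.025, 1.573, -0.012, 1.134, -0.075], TCP at [0.26, -0.568, 0.227] pointing down, gripper open.
Joint ranges: [-2.62, 2.62], [-0.44, 2.09], [-1.27, 1.32], [0.08, 2.57], [-1.32, 4.46], [0.12, 2], [-2.74, 2.74]. Speed limits (rad/s): [2.22, 2.22, 3.01, 3.01, 3.14, 3.14, 3.14].

INTERFACE

Orientations are given as a rotation vector (axis times angle).
In Python, from cell import status, cams, arm gives the robot as it stands. The module is installed in compiled form; this text tells all that it offers.
- The arm moves only by the tool step_arm, never from a script. Its argument "rows" is a list of rows, each a list of 7 numbers: the gripper command: -1 is fully open, 1 is shut, values between are in proportion, then the shift along the tool's x, y, z as a fraction of full scale, then the turn, a rotation vector about the tool's x, y, z as a fraction of full scale. In form: [[grip, x, y, z, rx, ry, rz], ...]. A call has 1 to 12 rows; each row is the pose to reach, as a shift and turn from the pose commanded when the call began, along the tool's axes at that moment; what a row does not reach only later rows make up. Full scale, the value 1, is 80 cm for a shift and 60 degrees for a turn. A row lasts 1/12 s, in which the tool goes at most 41.7 mm and 7.16 degrees, less where a joint would pass 70% of its speed; a pose out of reach is approached as far as the arm can. A call with a number of a shift or a turn outside -1 to 1 is refused whole. A call with a gripper value outside its range is refused whole. The fingers move at their own pace and stop on an object; "newtons" is the grip in N (left out, the last holds). Time passes only in rows, so rows that repeat a pose let the fingers close. It gives the time, the measured TCP pose, the force and the opening at its end, in the units of the state.
- status.observe(): the state, without advancing time (a new reading comes with each control period).
- cams.get_image(name): name is "side" or "top"; returns a dict with "pixels" (384x512x3 uint8, red, green, blue), "range_z" (384x512 float32, m along the optical axis (not along the pixel's ray), 0 where there is no reading), "camera_matrix" (3x3 intrinsics, pixels), "eye" and "attitude" of the camera in the world. Camera axes: x right, y down, z forward; pixel columns grow to the right and rows downward; lengths in m; the calibration is good to about 2 mm. A picture is of the moment at which its call begins.
- arm.sign_off(): hands the job in, once; it reports no verdict.
The state is a dict: "clock": time; "joints": joint angles; "dq": joint speeds; "joint_efforts": joint torques, N m; "position": TCP position; "ee_rot": TCP orientation; "force": force on the tool from outside, world axes, zero at the start; "ft_torque": the same for the moment, N m; "width": opening from 0.0 (shut) to 1.0 (fully open).
Only numpy, scipy, OpenCV 4.12 (cv2) and the standard library are available. Lean on these libraries where they do the work, as an engineer would, in place of code of your own. Each camera call takes 0.05 s, during which the arm holds its last target.

## Working session

There is one attempt and no reset: what is moved stays moved. The work goes in short steps, Python scripts to look and compute and a tool call to move; the robot and the scene stay as the last step left them, time stands still between calls to the robot, and variables do not carry over. Pictures are saved under pics/ and viewed, and the job is handed in when it is done.

Besides the shell and the picture viewer there is one more tool, called after "Call:" by a JSON object that holds its "name" and its "arguments", one argument or row to a line. step_arm: Moves the arm, as the interface text tells. Its arguments: {"type":"object","properties":{"rows":{"type":"array","items":{"type":"array","items":{"type":"number"}}},"newtons":{"type":"number"}},"required":["rows"]}

```bash
mkdir -p pics; ls; cat > h.py <<'E'
import numpy as np, cv2, os
from scipy.spatial.transform import Rotation as R
from cell import status, cams, arm
def grab(n):
    d=cams.get_image(n); np.savez(f'{n}.npz',**{k:np.asarray(v) for k,v in d.items()}); return d
def rot(a):
    a=np.asarray(a,float)
    if a.shape==(3,3): return a
    if a.size==3: return R.from_rotvec(a).as_matrix()
    return R.from_quat(a).as_matrix()
def cloud(d):
    z=np.asarray(d['range_z'],float);K=np.asarray(d['camera_matrix']);h,w=z.shape
    u,v=np.meshgrid(np.arange(w),np.arange(h))
    p=np.stack([(u-K[0,2])/K[0,0]*z,(v-K[1,2])/K[1,1]*z,z],-1)
    P=p@rot(d['attitude']).T+np.asarray(d['eye']); P[z<=0]=np.nan
    return P
def load(n):
    return dict(np.load(f'{n}.npz'))
def save(img,name): cv2.imwrite(f'pics/{name}.png',cv2.cvtColor(img,cv2.COLOR_RGB2BGR))
E
python3 - <<'E'
from h import *
print(status.observe())
for n in('side','top'):
    d=grab(n);print(n,d['camera_matrix'],d['eye'],d['attitude']);save(d['pixels'],n+'0')
E
```

```text
pics
{'clock': 0.0, 'joints': array([ 1.03941212,  0.4351926 ,  0.02496857,  1.57409493, -0.01158658,
        1.13402568, -0.0750647 ]), 'dq': array([ 0.00095874,  0.00029139, -0.0001683 ,  0.00169334,  0.00080496,
        0.000119  ,  0.00110323]), 'joint_efforts': array([ 4.50104599e-04, -6.67853880e+01,  9.85116474e-01, -3.14470375e+01,
       -6.04697247e-02,  4.26359545e-02,  1.50686756e-04]), 'position': array([ 0.2595825 , -0.56797167,  0.22596466]), 'ee_rot': array([ 0.88861507,  1.38349175, -0.88743302]), 'force': array([-1.14747467,  0.09398711,  0.55783955]), 'ft_torque': array([ 0.01460433,  0.02847236, -0.01392888]), 'width': 0.9990693868780204}
side [[427.69586687   0.         256.71031377]
 [  0.         427.69586687 196.71252776]
 [  0.           0.           1.        ]] [0.33032202 0.77013907 0.69776781] [-0.46057463  2.67727046 -1.29786924]
top [[413.66334209   0.         252.87312907]
 [  0.         413.66334209 180.59365087]
 [  0.           0.           1.        ]] [0.32901476 0.03230472 1.21322935] [-2.06867582  2.13771548 -0.23380613]
```

View pics/side0.png

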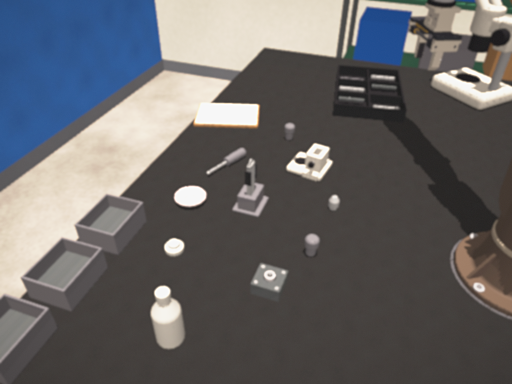

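View pics/top0.png

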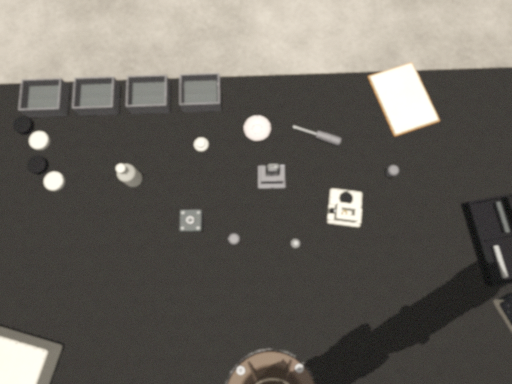

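```bash
python3 - <<'E'
from h import *
d=load('top');P=cloud(d);im=d['pixels']
def crop(n,im,u0,v0,w,h,s):
    c=cv2.resize(im[v0:v0+h,u0:u0+w],None,fx=s,fy=s,interpolation=cv2.INTER_CUBIC);return c
a=crop('',im,250,155,120,80,6);save(a,'t_a')
b=crop('',im,165,195,90,60,8);save(b,'t_b')
s=load('side')['pixels']
save(crop('',s,225,130,120,90,6),'s_a'); save(crop('',s,230,220,100,75,7),'s_b')
for n,(u,v) in dict(stand=(272,180),foot=(345,207),block=(190,220),ob=(295,243),ey=(234,239),e2=(393,170),dish=(257,127),knob=(201,144),bot=(125,172),bench=(300,280)).items(): print(n,P[v,u].round(4))
Q=cloud(load('side'))
for n,(u,v) in dict(bench=(300,330),block=(270,275),foot=(317,150)).items(): print(n,Q[v,u].round(4))
E
```

```text
stand [ 0.592  -0.0262  0.0493]
foot [ 0.5042 -0.2266  0.0643]
block [0.485  0.2116 0.0407]
ob [ 0.4103 -0.0833  0.0422]
ey [0.4267 0.0873 0.0468]
e2 [ 0.6097 -0.3772  0.0506]
dish [0.7714 0.0107 0.0041]
knob [0.7154 0.1812 0.0253]
bot [0.6144 0.3802 0.1095]
bench [ 0.3085 -0.0955  0.0048]
bench [0.3988 0.2904 0.0008]
block [0.4846 0.2117 0.0379]
foot [ 0.4959 -0.2562  0.0559]
```

View pics/t_a.png

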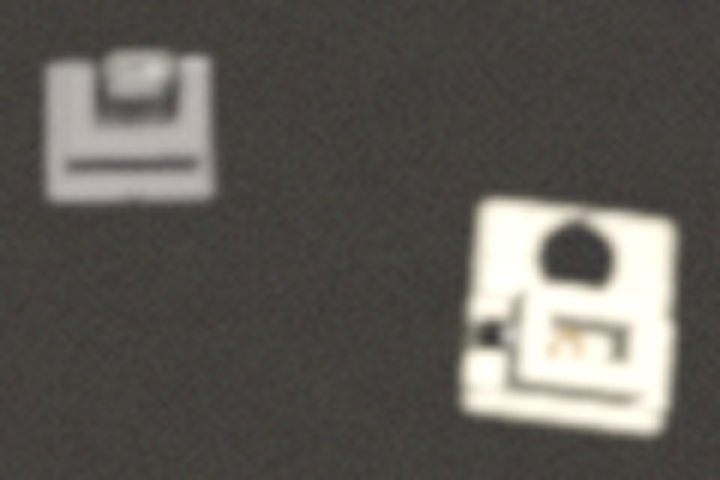

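View pics/t_b.png

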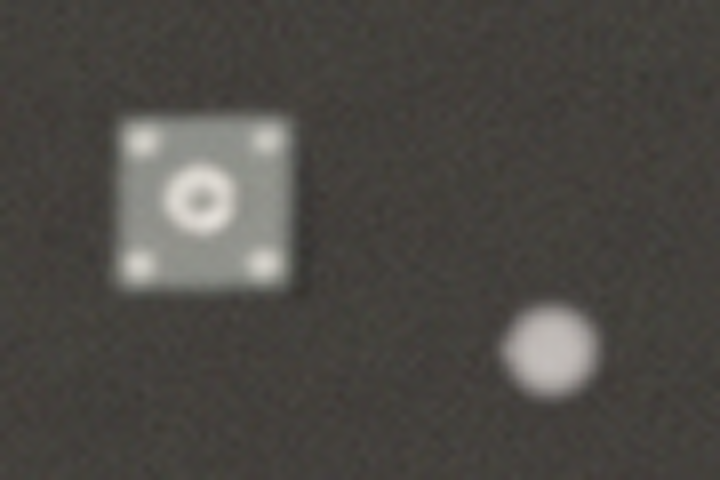

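View pics/s_a.png

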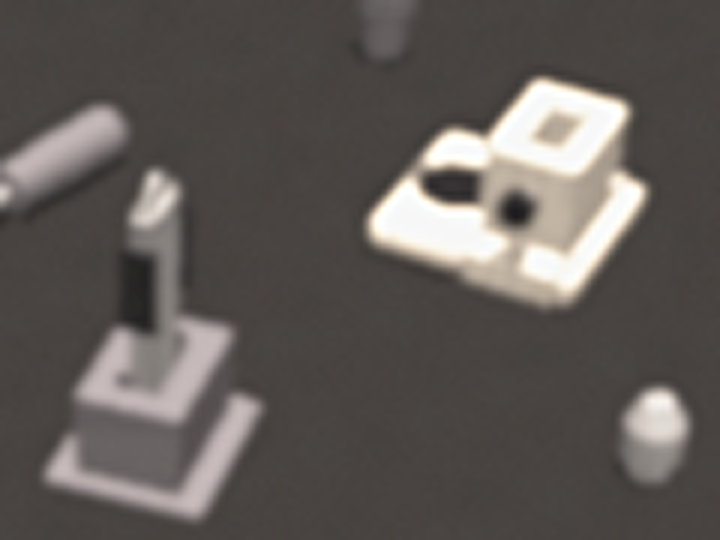

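View pics/s_b.png

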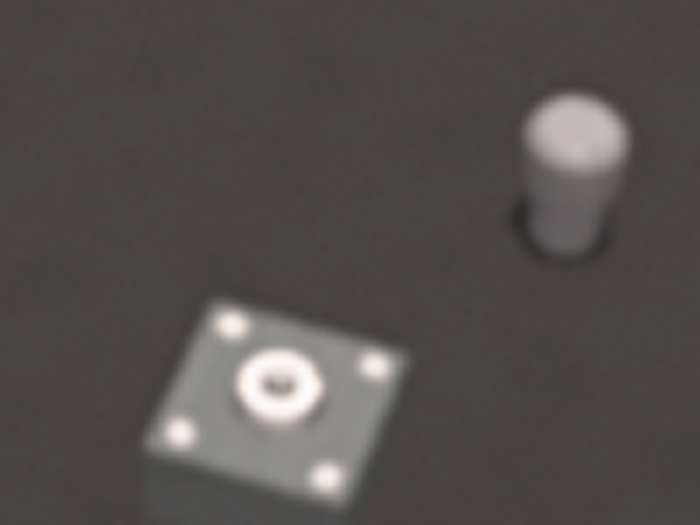

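```bash
cat > fit.py <<'E'
from h import *
from scipy.optimize import least_squares, minimize
def proj(d,X):
    K=np.asarray(d['camera_matrix']);p=(np.asarray(X)-np.asarray(d['eye']))@rot(d['attitude'])
    return np.stack([K[0,0]*p[:,0]/p[:,2]+K[0,2],K[1,1]*p[:,1]/p[:,2]+K[1,2]],-1)
def box(x0,x1,y0,y1,z0,z1): return np.array([[x,y,z] for x in(x0,x1) for y in(y0,y1) for z in(z0,z1)])/1000.
def place(B,q):
    c,s=np.cos(q[2]),np.sin(q[2]); o=B.copy(); o[:,0]=c*B[:,0]-s*B[:,1]+q[0]; o[:,1]=s*B[:,0]+c*B[:,1]+q[1]; return o
SS=6
def sil(d,boxes,q,roi):
    u0,v0,u1,v1=roi; m=np.zeros(((v1-v0)*SS,(u1-u0)*SS),np.float32)
    for B in boxes:
        uv=(proj(d,place(B,q))-[u0,v0]+0.5)*SS-0.5
        h=cv2.convexHull(uv.astype(np.float32))[:,0]
        cv2.fillConvexPoly(m,np.round(h*16).astype(np.int32),1.0,cv2.LINE_8,4)
    m=cv2.GaussianBlur(m,(0,0),0.6*SS)
    return m.reshape(v1-v0,SS,u1-u0,SS).mean((1,3))
def fit(d,boxes,q0,roi,ignore=()):
    u0,v0,u1,v1=roi; I=d['pixels'][v0:v1,u0:u1].astype(float).mean(-1)
    W=np.ones_like(I)
    for (a,b,c,e) in ignore: W[b-v0:e-v0,a-u0:c-u0]=0
    def cost(q):
        M=sil(d,boxes,q,roi); k=W>0
        # interior/outside clipped compare: threshold-normalise
        J=np.clip((I-lo)/(hi-lo),0,1)
        return (((M-J)**2)*W).sum()
    lo=np.median(I[sil(d,boxes,q0,roi)<0.01]); hi=fit.hi or np.percentile(I[sil(d,boxes,q0,roi)>0.99],30)
    r=minimize(lambda s:cost(np.array(q0)+s*[.005,.005,.05]),np.zeros(3),method='Nelder-Mead',options=dict(initial_simplex=np.array([[0,0,0],[1,0,0],[0,1,0],[0,0,1.]]),xatol=.005,fatol=1e-4,maxiter=300))
    q=np.array(q0)+r.x*[.005,.005,.05]
    return q,r.fun,lo,hi
fit.hi=None
def overlay(d,boxes,q,roi,s,name):
    u0,v0,u1,v1=roi; im=cv2.resize(d['pixels'][v0:v1,u0:u1],None,fx=s,fy=s,interpolation=cv2.INTER_CUBIC)
    for B in boxes:
        uv=(proj(d,place(B,q))-[u0,v0]+.5)*s-.5
        h=np.round(uv).astype(int)
        for a in range(8):
            for b in range(a):
                if bin(a^b).count('1')==1: cv2.line(im,tuple(map(int,h[a])),tuple(map(int,h[b])),(255,0,0),1)
    save(im,name)
FOOT=[box(-32,72,-47,47,0,18),box(-22,22,-31,31,18,66)]
STAND=[box(-35,35,-40,40,0,6),box(-23,23,-33,33,6,46)]
BLOCK=[box(-30,30,-30,30,0,30)]
E
python3 - <<'E'
from fit import *
T=load('top');S=load('side')
o={}
print(proj(T,[[.26,-.568,.227],[0,0,0]]),proj(S,[[.26,-.568,.227],[0,0,0]]))
for nm,B,q0,rt,rs in [('block',BLOCK,(.485,.21,0),(170,200,212,240),(240,255,300,308)),
   ('foot',FOOT,(.51,-.235,0),(318,180,374,236),(278,136,340,188)),
   ('stand',STAND,(.6,-.025,0),(248,155,296,198),(226,178,276,220))]:
    for c,d,r in(('top',T,rt),('side',S,rs)):
        q,f,lo,hi=fit(d,B,q0,r); print(nm,c,q.round(4),round(f,2),lo,hi)
        overlay(d,B,q,r,8,f'ov_{nm}_{c}')
E
cd pics; python3 -c "
import cv2,numpy as np
for c in('top','side'):
    ims=[cv2.imread(f'ov_{n}_{c}.png') for n in('block','foot','stand')]
    ims=[cv2.copyMakeBorder(i,0,max(x.shape[0] for x in ims)-i.shape[0],0,4,0) for i in ims]
    o=np.hstack(ims);o=cv2.resize(o,None,fx=799/o.shape[1],fy=799/o.shape[1]);cv2.imwrite(f'ov1_{c}.png',o)
"
```

```text
[[517.48257799 296.24136226]
 [270.89002277 399.20565875]] [[424.10839634  63.11764184]
 [512.75761634 274.5695216 ]]
block top [ 0.4888  0.2152 -0.0327] 5.23 64.0 141.66666666666666
block side [ 0.4891  0.2055 -0.0128] 126.6 67.66666666666667 107.1
foot top [ 0.4924 -0.2347 -0.1528] 112.4 64.33333333333333 165.0
foot side [ 0.4923 -0.2414 -0.1755] 85.04 68.33333333333333 144.2
stand top [ 0.6146 -0.0261  0.0037] 66.91 64.33333333333333 117.19999999999999
stand side [ 0.6132 -0.0306 -0.0635] 72.44 68.33333333333333 100.0
```

View pics/ov1_top.png

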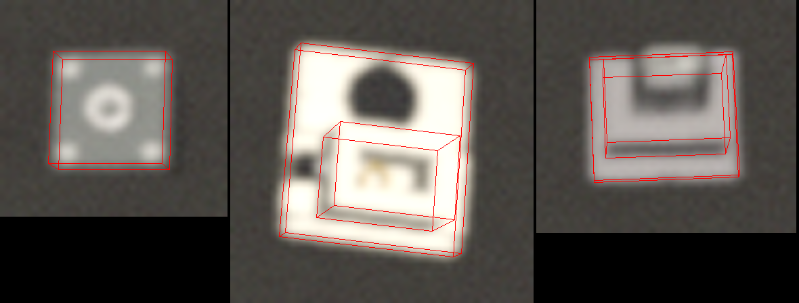

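View pics/ov1_side.png

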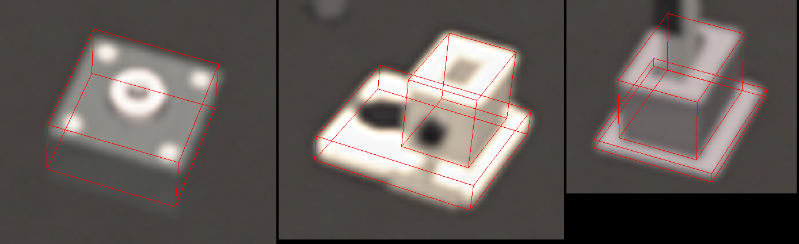

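```bash
python3 - <<'E'
from fit import *
def g(c,roi,s,name):
    d=load(c);u0,v0,u1,v1=roi
    im=cv2.resize(d['pixels'][v0:v1,u0:u1],None,fx=s,fy=s,interpolation=cv2.INTER_CUBIC)
    for u in range(u0,u1,5):
        cv2.line(im,(int((u-u0+.5)*s),0),(int((u-u0+.5)*s),6 if u%10 else 14),(255,255,0),1)
        if u%10==0: cv2.putText(im,str(u),(int((u-u0+.5)*s)+2,14),0,.4,(255,255,0))
    for v in range(v0,v1,5):
        cv2.line(im,(0,int((v-v0+.5)*s)),(6 if v%10 else 14,int((v-v0+.5)*s)),(255,255,0),1)
        if v%10==0: cv2.putText(im,str(v),(2,int((v-v0+.5)*s)-2),0,.4,(255,255,0))
    save(im,name)
g('top',(320,182,370,232),12,'g_ft');g('side',(282,136,340,186),12,'g_fs')
g('top',(250,155,295,195),14,'g_st');g('side',(228,152,276,222),8,'g_ss')
g('side',(245,258,295,304),14,'g_bs')
E
```

```text
(no output)
```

View pics/g_ft.png

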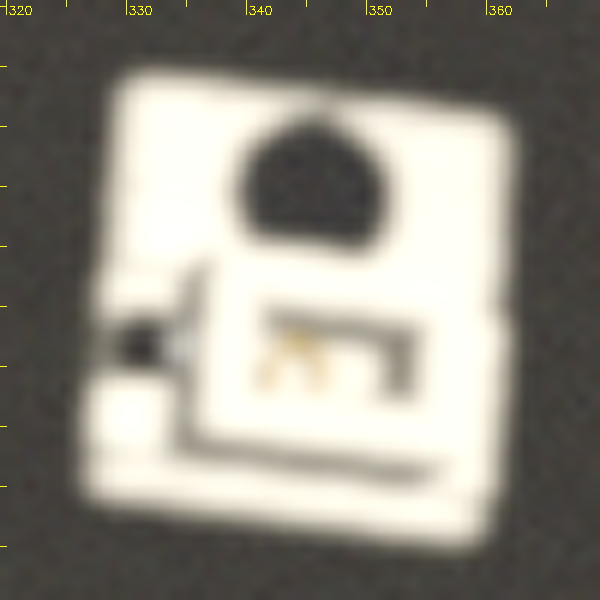

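View pics/g_fs.png

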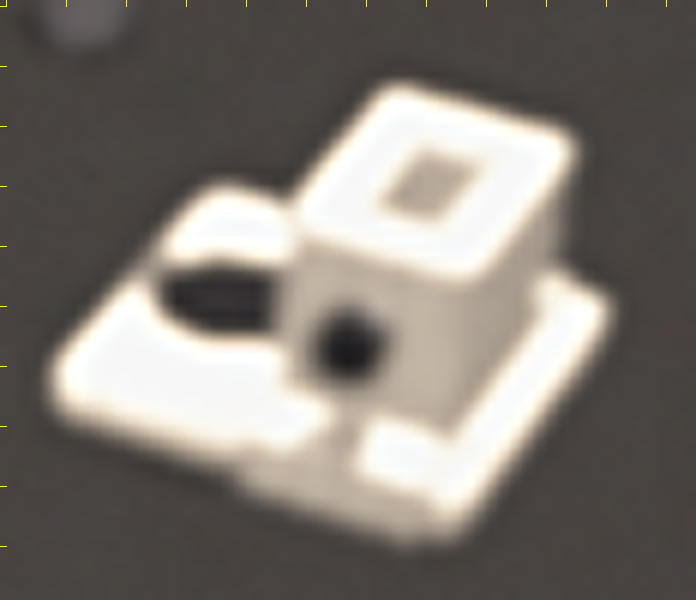

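View pics/g_st.png

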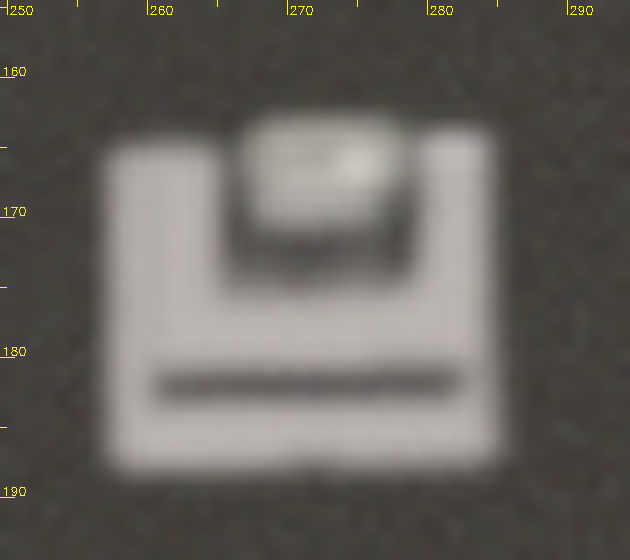

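View pics/g_ss.png

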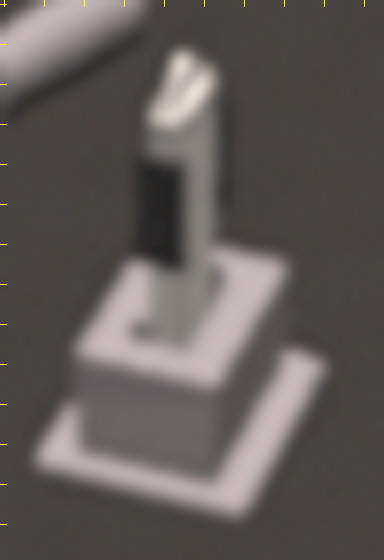

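View pics/g_bs.png

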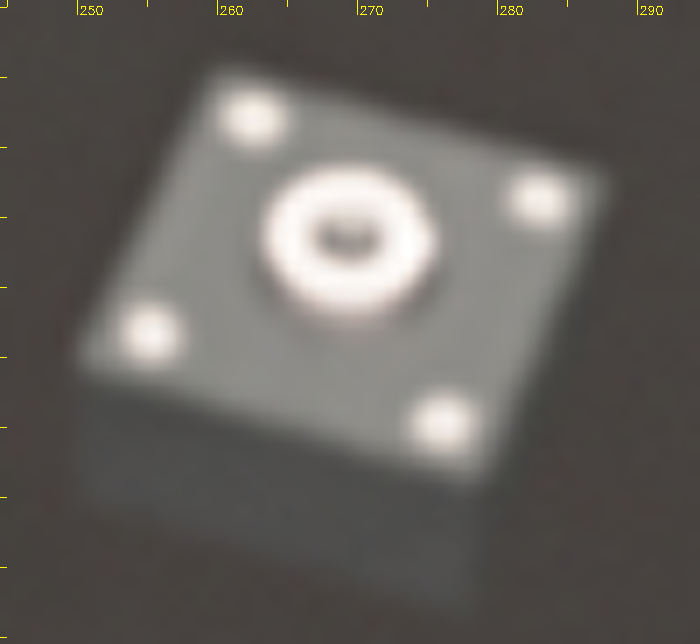

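```bash
cat > lsq.py <<'E'
from fit import *
T=load('top');S=load('side')
obs=[]
def add(cam,ob,u0,v0,s,lst,w=1):
    for (px,py),X in lst: obs.append((cam,ob,np.array([u0+px/s-.5,v0+py/s-.5]),np.array(X)/1000.,w))
add('side',0,282,136,12,[((390,82),(22,-31,66)),((580,135),(-22,-31,66)),((478,282),(-22,31,66)),((290,222),(22,31,66)),((48,372),(72,47,18)),((455,545),(-32,47,0)),((615,300),(-32,-47,18)),((430,185),(0,0,66))])
add('top',0,320,182,12,[((115,68),(72,47,18)),((515,105),(72,-47,18)),((490,550),(-32,-47,0)),((80,500),(-32,47,0)),((268,302),(10,19,66)),((425,325),(10,-19,66)),((414,403),(-10,-19,66)),((205,435),(-22,31,66))])
add('top',1,250,155,14,[((103,143),(35,40,6)),((495,128),(35,-40,6)),((500,468),(-35,-40,0)),((107,472),(-35,40,0)),((152,372),(-23,33,46)),((462,368),(-23,-33,46))])
add('side',1,228,152,8,[((75,352),(23,33,46)),((218,388),(-23,33,46)),((290,262),(-23,-33,46)),((130,258),(23,-33,46)),((33,459),(35,40,6)),((245,512),(-35,40,6)),((328,362),(-35,-40,6))])
add('side',2,245,258,14,[((218,68),(30,-30,30)),((608,168),(-30,-30,30)),((485,478),(-30,30,30)),((82,360),(30,30,30)),((82,500),(30,30,0)),((475,612),(-30,30,0)),((350,242),(0,0,38))])
add('top',2,165,195,8,[((120,118),(30,30,30)),((290,118),(30,-30,30)),((292,288),(-30,-30,30)),((117,290),(-30,30,30)),((201,200),(0,0,38))])
names=['foot','stand','block']
def cam(d,c):
    e=dict(d); e['eye']=np.asarray(d['eye'])+c[:3]*.002; e['attitude']=R.from_matrix(R.from_rotvec(c[3:]*.003).as_matrix()@rot(d['attitude'])).as_matrix(); return e
def res(x):
    cs={'top':cam(T,x[9:15]),'side':cam(S,x[15:21])}
    r=[]
    for c,o,uv,X,w in obs:
        r+=list((proj(cs[c],place(X[None],x[3*o:3*o+3]))[0]-uv)*w/.35)
    return np.array(r+list(x[9:]))
x0=np.r_[.49,-.24,-.16,.612,-.03,0,.485,.21,0,np.zeros(12)]
if __name__=='__main__':
    s=least_squares(res,x0,loss='soft_l1'); x=s.x; np.save('x.npy',x)
    J=np.linalg.inv(s.jac.T@s.jac)
    for i,n in enumerate(names): print(n,x[3*i:3*i+3].round(4),np.sqrt(np.diag(J))[3*i:3*i+3].round(4))
    print(x[9:].round(2))
    r=res(x)[:-12].reshape(-1,2)*.35
    for o,q in zip(obs,r): print(o[0],names[o[1]],o[3]*1000,q.round(2))
E
python3 lsq.py
```

```text
foot [ 0.4906 -0.233  -0.1477] [0.0029 0.0034 0.0095]
stand [ 0.6119 -0.0255 -0.0138] [0.0029 0.0029 0.0093]
block [ 0.4856  0.2118 -0.0064] [0.0025 0.0023 0.0085]
[ 0.17 -0.13 -2.57  0.04  0.3  -0.42 -0.17  0.13 -0.58  0.32  0.16  0.2 ]
side foot [ 22. -31.  66.] [0.2  1.06]
side foot [-22. -31.  66.] [-0.88  0.67]
side foot [-22.  31.  66.] [-0.36 -0.83]
side foot [22. 31. 66.] [ 0.12 -0.15]
side foot [72. 47. 18.] [ 0.1  -0.17]
side foot [-32.  47.   0.] [0.28 1.21]
side foot [-32. -47.  18.] [-0.59 -0.5 ]
side foot [ 0.  0. 66.] [ 0.17 -0.32]
top foot [72. 47. 18.] [0.93 0.27]
top foot [ 72. -47.  18.] [-0.34  0.74]
top foot [-32. -47.   0.] [-1.83 -0.38]
top foot [-32.  47.   0.] [0.15 0.14]
top foot [10. 19. 66.] [-0.36  0.02]
top foot [ 10. -19.  66.] [ 0.2  -0.37]
top foot [-10. -19.  66.] [0.68 0.23]
top foot [-22.  31.  66.] [-0.22 -0.2 ]
top stand [35. 40.  6.] [0.31 0.3 ]
top stand [ 35. -40.   6.] [-1.06  0.83]
top stand [-35. -40.   0.] [-0.7  -0.24]
top stand [-35.  40.   0.] [0.54 0.02]
top stand [-23.  33.  46.] [-0.23 -0.18]
top stand [-23. -33.  46.] [ 0.55 -0.37]
side stand [23. 33. 46.] [0.1 0.3]
side stand [-23.  33.  46.] [-0.14  0.04]
side stand [-23. -33.  46.] [-0.17  0.51]
side stand [ 23. -33.  46.] [ 2.88 -2.87]
side stand [35. 40.  6.] [0.07 0.02]
side stand [-35.  40.   6.] [-0.11 -0.04]
side stand [-35. -40.   6.] [-0.06 -0.18]
side block [ 30. -30.  30.] [0.2  0.09]
side block [-30. -30.  30.] [-0.2   0.44]
side block [-30.  30.  30.] [0.01 0.02]
side block [30. 30. 30.] [0.06 0.17]
side block [30. 30.  0.] [-0.03 -0.17]
side block [-30.  30.   0.] [0.01 0.1 ]
side block [ 0.  0. 38.] [ 0.02 -0.88]
top block [30. 30. 30.] [0.24 0.51]
top block [ 30. -30.  30.] [-0.15 -0.06]
top block [-30. -30.  30.] [-0.41 -0.42]
top block [-30.  30.  30.] [ 0.37 -0.09]
top block [ 0.  0. 38.] [0.06 0.01]
```

```bash
cat > mv.py <<'E'
from h import *
def plan(target,yaw,cur=None):
    """target TCP pos, yaw of the tongs' frame (tool x down, tool z along +-tongs y)"""
    s=status.observe(); p=s['position'];M=rot(s['ee_rot'])
    if cur is not None: p=np.array(cur)
    c,si=np.cos(yaw),np.sin(yaw)
    best=None
    for sg in(1,-1):
        x=np.array([0,0,-1.]);z=sg*np.array([-si,c,0]);y=np.cross(z,x)
        D=np.stack([x,y,z],1); rv=R.from_matrix(M.T@D).as_rotvec()
        if best is None or np.linalg.norm(rv)<np.linalg.norm(best): best=rv
    sh=M.T@(np.array(target)-p)
    print('t',round(s['clock'],2),'pos',p.round(4),'w',round(s['width']*92,2),'F',np.round(s['force'],2))
    print('shift',(sh/.8).round(5),'turn',(best/np.radians(60)).round(4))
def yawnow():
    s=status.observe();M=rot(s['ee_rot']);z=M[:,2];a=np.arctan2(-z[0],z[1]); print('x axis',M[:,0].round(4),'jaw yaw',round((a+np.pi/2)%np.pi-np.pi/2,4))
E
python3 - <<'E'
from mv import *
print(rot(status.observe()['ee_rot']).round(3)); plan((.612,-.0255,.30),-.0138)
E
```

```text
[[-0.001  0.909  0.416]
 [ 0.001  0.416 -0.909]
 [-1.    -0.    -0.001]]
t 0.1 pos [ 0.2596 -0.568   0.226 ] w 92.04 F [-0.5   0.05 -0.3 ]
shift [-0.09193  0.6825  -0.43377] turn [ 4.226e-01 -1.300e-03  4.000e-04]
```

Call:
{"name": "step_arm", "arguments": {
  "rows": [
    [-1, -0.092, 0, 0, 0, 0, 0],
    [-1, -0.092, 0.15, -0.1, 0.1, 0, 0],
    [-1, -0.092, 0.3, -0.2, 0.2, 0, 0],
    [-1, -0.092, 0.6825, -0.434, 0.4226, -0.0013, 0],
    [-1, -0.092, 0.6825, -0.434, 0.4226, -0.0013, 0],
    [-1, -0.092, 0.6825, -0.434, 0.4226, -0.0013, 0],
    [-1, -0.092, 0.6825, -0.434, 0.4226, -0.0013, 0],
    [-1, -0.092, 0.6825, -0.434, 0.4226, -0.0013, 0],
    [-1, -0.092, 0.6825, -0.434, 0.4226, -0.0013, 0],
    [-1, -0.092, 0.6825, -0.434, 0.4226, -0.0013, 0],
    [-1, -0.092, 0.6825, -0.434, 0.4226, -0.0013, 0],
    [-1, -0.092, 0.6825, -0.434, 0.4226, -0.0013, 0]
  ]
}}

```text
clock: 1.1
position: [0.5069, -0.1857, 0.2938]
ee_rot: [1.218, 1.202, -1.22]
force: [0.3, -0.3, 0.5]
width: 1.003
```

```bash
python3 - <<'E'
from mv import *
plan((.612,-.0255,.30),-.0138)
E
```

```text
t 1.1 pos [ 0.5069 -0.1857  0.2938] w 92.24 F [ 0.3  -0.27  0.52]
shift [-0.00806  0.12861 -0.20204] turn [-0.0002  0.0013 -0.    ]
```

Call:
{"name": "step_arm", "arguments": {
  "rows": [
    [-1, -0.008, 0.1286, -0.202, 0, 0, 0],
    [-1, -0.008, 0.1286, -0.202, 0, 0, 0],
    [-1, -0.008, 0.1286, -0.202, 0, 0, 0],
    [-1, -0.008, 0.1286, -0.202, 0, 0, 0],
    [-1, -0.008, 0.1286, -0.202, 0, 0, 0],
    [-1, -0.008, 0.1286, -0.202, 0, 0, 0],
    [-1, -0.008, 0.1286, -0.202, 0, 0, 0],
    [-1, -0.008, 0.1286, -0.202, 0, 0, 0]
  ]
}}

```text
clock: 1.77
position: [0.611, -0.0285, 0.2995]
ee_rot: [1.218, 1.201, -1.222]
force: [-0.3, -0.4, -0.1]
width: 0.999
```

```bash
python3 - <<'E'
from mv import *
plan((.612,-.0255,.30),-.0138);yawnow()
for n in('side','top'):
    d=grab(n);save(d['pixels'],n+'1')
plan((.612,-.0255,.30),-.0138)
E
```

```text
t 1.77 pos [ 0.611  -0.0285  0.2995] w 91.92 F [-0.33 -0.39 -0.06]
shift [-0.00061  0.00119 -0.00371] turn [-0.0007  0.0022  0.0008]
x axis [-8.0e-04 -2.2e-03 -1.0e+00] jaw yaw -0.0145
t 1.87 pos [ 0.6109 -0.0293  0.2999] w 92.32 F [-0.18  0.05  0.12]
shift [-0.00011  0.00133 -0.00478] turn [-0.0023  0.0022  0.0002]
```

View pics/side1.png

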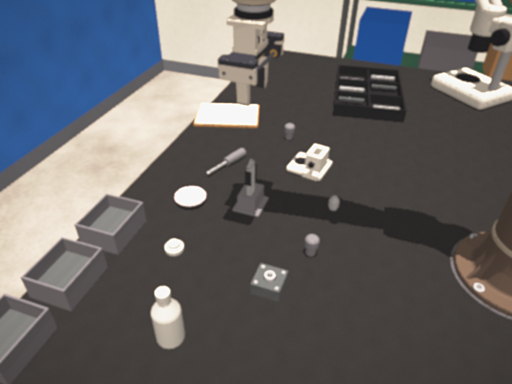

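View pics/top1.png

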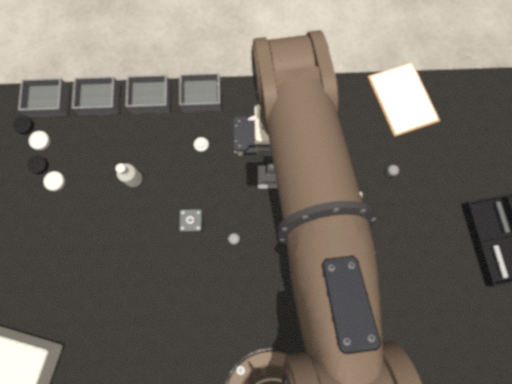

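```bash
python3 - <<'E'
from lsq import *
d=load('side');x=np.load('x.npy');c=cam(d,x[15:21])
p=np.array([.6109,-.0293,.2999])
for dz in(0,.03):
  for dy in(-.046,-.065,0,.046,.065): print(dy,dz,proj(d,[p+[0,dy,dz]]).round(1),proj(c,[p+[0,dy,dz]]).round(1))
u0,v0,u1,v1=205,35,285,110;s=9
im=cv2.resize(d['pixels'][v0:v1,u0:u1],None,fx=s,fy=s,interpolation=cv2.INTER_CUBIC)
for dy in(-.046,.046):
    uv=(proj(c,[p+[0,dy,0]])[0]-[u0,v0]+.5)*s; cv2.circle(im,tuple(int(a) for a in uv),3,(255,0,0),-1)
save(im,'g1')
Q=cloud(d)
k=np.abs(Q[60:105,225:262,2]-.31)<.02
print(Q[60:105,225:262][k].round(3)[::12])
E
```

```text
-0.046 0 [[259.2  87.3]] [[259.3  86.3]]
-0.065 0 [[261.9  84. ]] [[262.  83.]]
0 0 [[252.2  95.8]] [[252.3  94.8]]
0.046 0 [[244.7 105. ]] [[244.8 103.9]]
0.065 0 [[241.4 109. ]] [[241.5 107.9]]
-0.046 0.03 [[259.4  74.3]] [[259.6  73.2]]
-0.065 0.03 [[262.2  71.1]] [[262.3  70. ]]
0 0.03 [[252.3  82.5]] [[252.4  81.4]]
0.046 0.03 [[244.6  91.3]] [[244.7  90.2]]
0.065 0.03 [[241.3  95.1]] [[241.4  94. ]]
[[ 0.607 -0.073  0.327]
 [ 0.612 -0.076  0.316]
 [ 0.607 -0.076  0.313]
 [ 0.606 -0.074  0.309]
 [ 0.607 -0.075  0.304]
 [ 0.601  0.031  0.33 ]
 [ 0.602  0.034  0.329]
 [ 0.604  0.034  0.326]
 [ 0.606  0.034  0.324]
 [ 0.608  0.033  0.321]
 [ 0.61   0.034  0.319]
 [ 0.613  0.033  0.316]
 [ 0.615  0.031  0.312]
 [ 0.617  0.027  0.308]
 [ 0.614  0.025  0.306]]
```

View pics/g1.png

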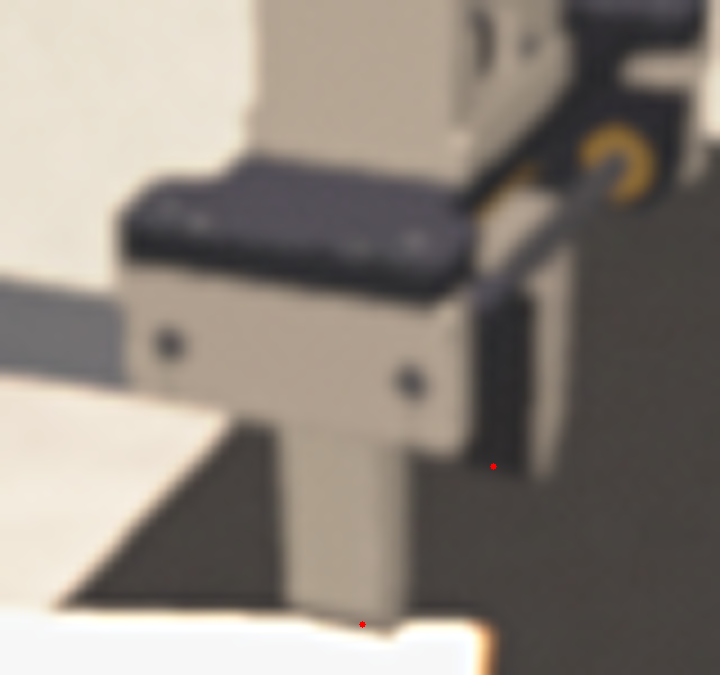

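```bash
python3 - <<'E'
from lsq import *
x=np.load('x.npy')
# reload initial images? side.npz was overwritten -> use current view for tongs
d=cam(load('side'),x[15:21])
TG=[box(-8,8,-20,20,68,108),box(-5,5,-15,15,0,68),box(-5,5,-15,15,108,120)]
TG=[b+[0,0,.006] for b in TG]
overlay(d,TG+STAND,x[3:6],(228,148,276,222),8,'ov_tg')
E
```

```text
(no output)
```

View pics/ov_tg.png

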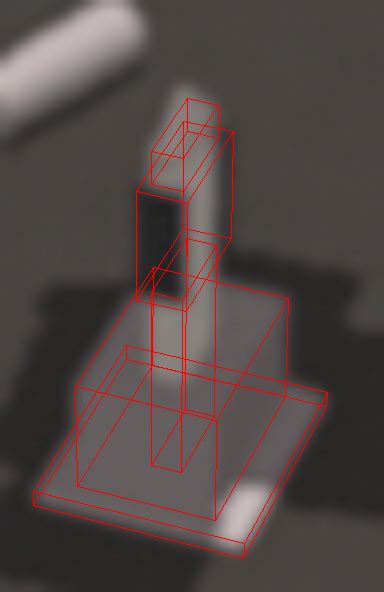

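Call:
{"name": "step_arm", "arguments": {
  "rows": [
    [-1, 0, 0.0013, -0.0048, -0.002, 0.002, 0],
    [-1, 0.1, 0.0013, -0.0048, -0.002, 0.002, 0],
    [-1, 0.1, 0.0013, -0.0048, -0.002, 0.002, 0],
    [-1, 0.15, 0.0013, -0.0048, -0.002, 0.002, 0],
    [-1, 0.18, 0.0013, -0.0048, -0.002, 0.002, 0],
    [-1, 0.2, 0.0013, -0.0048, -0.002, 0.002, 0],
    [-1, 0.2, 0.0013, -0.0048, -0.002, 0.002, 0],
    [-1, 0.2, 0.0013, -0.0048, -0.002, 0.002, 0]
  ]
}}

```text
clock: 2.53
position: [0.6121, -0.0244, 0.1399]
ee_rot: [1.219, 1.204, -1.219]
force: [0.0, 0.4, -0.1]
width: 1.001
```

```bash
python3 - <<'E'
from mv import *
plan((.612,-.0255,.077),-.0138);yawnow()
d=grab('side');save(cv2.resize(d['pixels'][110:230,190:320],None,fx=6,fy=5,interpolation=cv2.INTER_CUBIC),'s2')
plan((.612,-.0255,.077),-.0138)
E
```

```text
t 2.53 pos [ 0.6121 -0.0244  0.1399] w 92.05 F [ 0.05  0.42 -0.13]
shift [ 7.86e-02 -9.00e-05  1.43e-03] turn [ 0.0011 -0.0006  0.0009]
x axis [-1.e-03  7.e-04 -1.e+00] jaw yaw -0.0127
t 2.58 pos [ 0.6131 -0.0242  0.1411] w 92.2 F [ 0.29 -0.39  0.59]
shift [ 0.0801  -0.00148  0.00168] turn [ 0.0012 -0.0008 -0.0014]
```

View pics/s2.png

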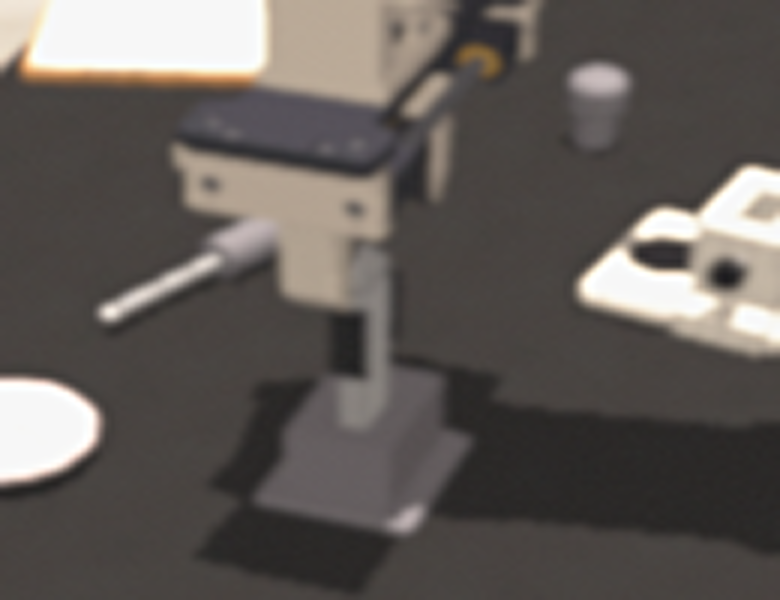

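Call:
{"name": "step_arm", "arguments": {
  "rows": [
    [-1, 0.04, 0, 0.0014, 0, 0, 0],
    [-1, 0.06, 0, 0.0014, 0, 0, 0],
    [-1, 0.079, 0, 0.0014, 0, 0, 0],
    [-1, 0.079, 0, 0.0014, 0, 0, 0],
    [-1, 0.079, 0, 0.0014, 0, 0, 0],
    [-1, 0.079, 0, 0.0014, 0, 0, 0]
  ]
}}

```text
clock: 3.08
position: [0.614, -0.0249, 0.0789]
ee_rot: [1.22, 1.202, -1.215]
force: [-0.4, -0.6, 1.2]
width: 0.999
```

```bash
python3 - <<'E'
from mv import *
plan((.612,-.0255,.077),-.0138);yawnow()
for i in range(4):
    d=grab('side');s=status.observe();print(s['position'].round(4),s['force'].round(2))
save(cv2.resize(d['pixels'][110:230,190:320],None,fx=6,fy=5,interpolation=cv2.INTER_CUBIC),'s3')
E
```

```text
t 3.08 pos [ 0.614  -0.0249  0.0789] w 91.92 F [-0.37 -0.57  1.21]
shift [ 0.00231 -0.00248  0.00082] turn [ 0.0018 -0.0008 -0.0031]
x axis [ 3.3e-03  8.0e-04 -1.0e+00] jaw yaw -0.012
[ 0.614  -0.0248  0.0789] [-0.14 -0.06  1.16]
[ 0.6139 -0.0249  0.0787] [1.85 0.2  0.09]
[ 0.6136 -0.0248  0.0784] [ 0.09  0.43 -0.86]
[ 0.6134 -0.0248  0.0781] [ 0.43 -1.23 -0.48]
```

View pics/s3.png

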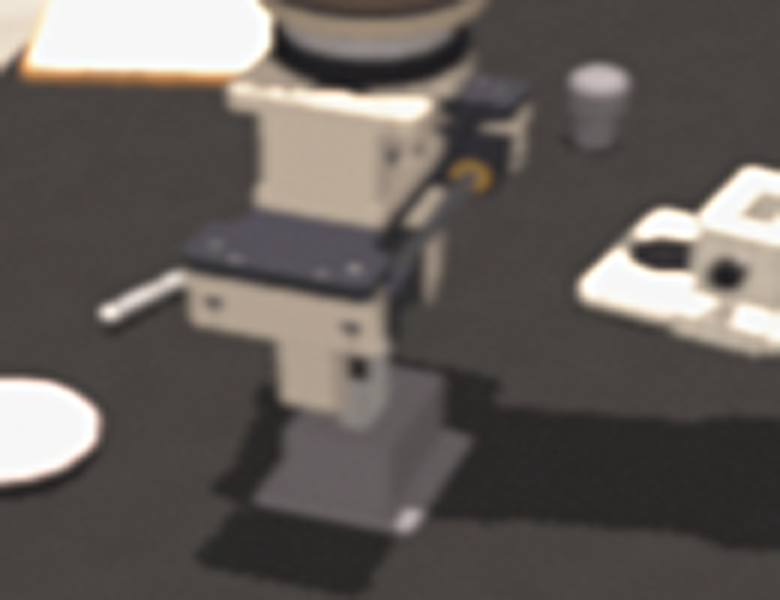

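Call:
{"name": "step_arm", "arguments": {
  "rows": [
    [0.217, 0.0005, -0.001, 0, 0, 0, 0],
    [0.217, 0.0005, -0.001, 0, 0, 0, 0],
    [0.217, 0.0005, -0.001, 0, 0, 0, 0],
    [0.217, 0.0005, -0.001, 0, 0, 0, 0],
    [0.217, 0.0005, -0.001, 0, 0, 0, 0],
    [0.217, 0.0005, -0.001, 0, 0, 0, 0],
    [0.217, 0.0005, -0.001, 0, 0, 0, 0],
    [0.217, 0.0005, -0.001, 0, 0, 0, 0],
    [0.217, 0.0005, -0.001, 0, 0, 0, 0],
    [0.217, 0.0005, -0.001, 0, 0, 0, 0]
  ],
  "newtons": 10
}}

```text
clock: 4.12
position: [0.6118, -0.025, 0.0764]
ee_rot: [1.218, 1.204, -1.218]
force: [-0.8, -0.3, -0.4]
width: 0.398
```

```bash
python3 - <<'E'
from mv import *
plan((.612,-.0255,.077),-.0138);yawnow()
for i in range(3):
    d=grab('side');s=status.observe();print(s['position'].round(4),s['force'].round(2),s['ft_torque'].round(3),s['width']*92)
save(cv2.resize(d['pixels'][110:230,190:320],None,fx=6,fy=5,interpolation=cv2.INTER_CUBIC),'s4')
E
```

```text
t 4.12 pos [ 0.6118 -0.025   0.0764] w 36.65 F [-0.81 -0.29 -0.39]
shift [-0.00081  0.0003   0.00057] turn [ 0.0018 -0.0006 -0.0002]
x axis [ 2.e-04  6.e-04 -1.e+00] jaw yaw -0.0119
[ 0.6117 -0.025   0.0764] [-0.09 -1.12 -0.48] [-0.121  0.009  0.052] 35.70448099161572
[ 0.6118 -0.025   0.0763] [-0.28 -1.26  0.65] [-0.14   0.013 -0.034] 36.36644187503822
[ 0.6117 -0.025   0.0763] [-0.23 -0.2   0.16] [-0.178 -0.017 -0.037] 36.051452426374965
```

View pics/s4.png

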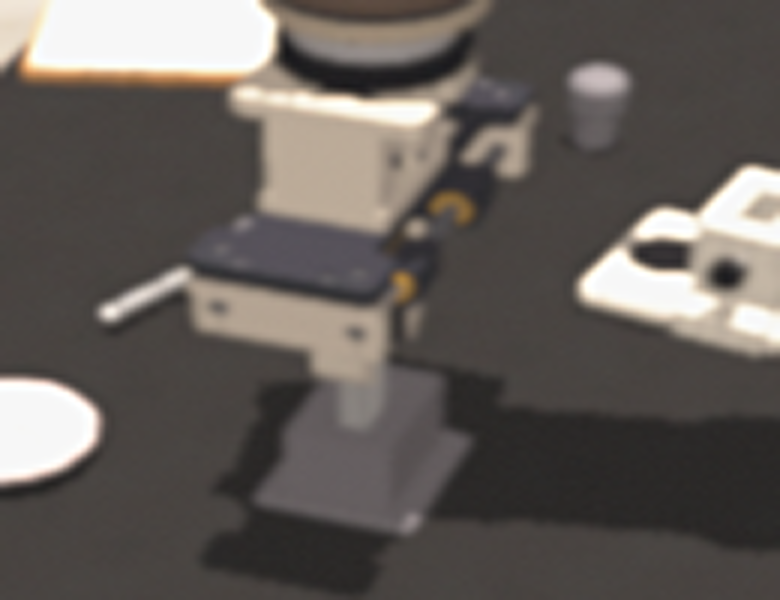

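Call:
{"name": "step_arm", "arguments": {
  "rows": [
    [0.217, -0.01, 0, 0, 0, 0, 0],
    [0.217, -0.03, 0, 0, 0, 0, 0],
    [0.217, -0.06, 0, 0, 0, 0, 0],
    [0.217, -0.09, 0, 0, 0, 0, 0],
    [0.217, -0.12, 0, 0, 0, 0, 0],
    [0.217, -0.15, 0, 0, 0, 0, 0],
    [0.217, -0.18, 0, 0, 0, 0, 0],
    [0.217, -0.18, 0, 0, 0, 0, 0],
    [0.217, -0.18, 0, 0, 0, 0, 0],
    [0.217, -0.18, 0, 0, 0, 0, 0]
  ]
}}

```text
clock: 5.1
position: [0.6111, -0.0249, 0.2198]
ee_rot: [1.218, 1.205, -1.218]
force: [-0.6, 0.8, -2.5]
width: 0.394
```

```bash
python3 - <<'E'
from mv import *
for i in range(3):
    d=grab('side');s=status.observe();print(s['position'].round(4),s['force'].round(2),s['ft_torque'].round(3),s['width']*92)
save(cv2.resize(d['pixels'][60:210,200:330],None,fx=6,fy=4,interpolation=cv2.INTER_CUBIC),'s5')
plan((.4906,-.233,.22),-.1477)
E
```

```text
[ 0.6108 -0.0249  0.2192] [ 0.18  0.34 -3.66] [0.014 0.05  0.016] 36.198090498633746
[ 0.6108 -0.025   0.219 ] [ 0.4  -0.17 -2.32] [ 0.015  0.045 -0.014] 35.75573269595244
[ 0.6109 -0.025   0.219 ] [ 0.13 -0.21 -2.61] [ 0.02   0.029 -0.001] 35.88265496803386
t 5.25 pos [ 0.6109 -0.025   0.219 ] w 35.88 F [ 0.13 -0.21 -2.61]
shift [-0.00113 -0.14728  0.26171] turn [ 0.1299 -0.0005  0.0023]
```

View pics/s5.png

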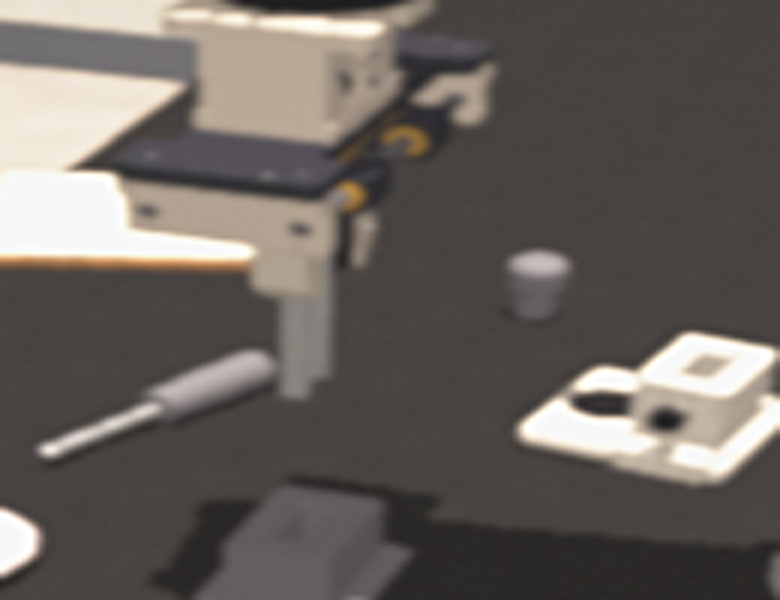

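```bash
cat > tg.py <<'E'
from lsq import *
def tongs(g=36):
    o=g/2-20 # inward shift (neg)
    B=[box(-5,5,12+o,15+o,0,68),box(-5,5,-15-o,-12-o,0,68)]
    return B
def ovt(name,q,z,g,roi,s,extra=[],qe=None,x=np.load('x.npy'),c='side'):
    d=cam(load(c),x[15:21] if c=='side' else x[9:15]);u0,v0,u1,v1=roi
    im=cv2.resize(d['pixels'][v0:v1,u0:u1],None,fx=s,fy=s,interpolation=cv2.INTER_CUBIC)
    L=[place(b+[0,0,z],q) for b in tongs(g)]+[place(b,qe) for b in extra]
    for B in L:
        h=np.round((proj(d,B)-[u0,v0]+.5)*s).astype(int)
        for a in range(8):
            for b in range(a):
                if bin(a^b).count('1')==1: cv2.line(im,tuple(map(int,h[a])),tuple(map(int,h[b])),(255,0,0),1)
    save(im,name)
E
python3 - <<'E'
from tg import *
ovt('s5o',(.6109,-.025,-.012),.1487,36,(235,115,265,165),12)
E
```

```text
(no output)
```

View pics/s5o.png

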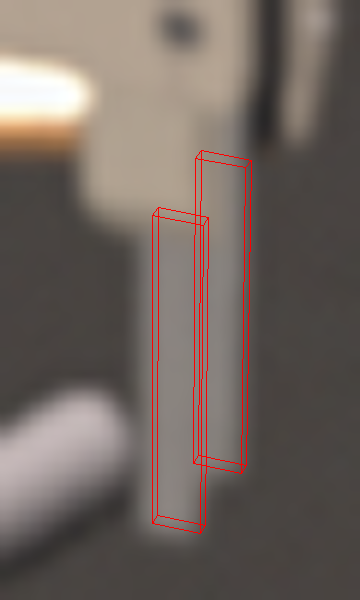

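```bash
python3 - <<'E'
from mv import *
plan((.4890,-.2328,.20),-.1477)
E
```

```text
t 5.25 pos [ 0.6109 -0.025   0.219 ] w 35.88 F [ 0.13 -0.21 -2.61]
shift [ 0.02388 -0.14922  0.2615 ] turn [ 0.1299 -0.0005  0.0023]
```

Call:
{"name": "step_arm", "arguments": {
  "rows": [
    [0.217, 0, -0.02, 0.04, 0.02, 0, 0],
    [0.217, 0, -0.04, 0.08, 0.05, 0, 0],
    [0.217, 0, -0.06, 0.12, 0.08, 0, 0],
    [0.217, 0, -0.08, 0.16, 0.1, 0, 0],
    [0.217, 0.0, -0.1, 0.19, 0.13, 0, 0],
    [0.217, 0.0239, -0.13, 0.23, 0.13, -0.0005, 0.0023],
    [0.217, 0.0239, -0.1492, 0.2615, 0.13, -0.0005, 0.0023],
    [0.217, 0.0239, -0.1492, 0.2615, 0.13, -0.0005, 0.0023],
    [0.217, 0.0239, -0.1492, 0.2615, 0.13, -0.0005, 0.0023],
    [0.217, 0.0239, -0.1492, 0.2615, 0.13, -0.0005, 0.0023],
    [0.217, 0.0239, -0.1492, 0.2615, 0.13, -0.0005, 0.0023]
  ]
}}

```text
clock: 6.17
position: [0.4907, -0.2314, 0.2009]
ee_rot: [1.318, 1.135, -1.313]
force: [-0.8, -0.1, -2.3]
width: 0.391
```

```bash
python3 - <<'E'
from mv import *
d=grab('side');yawnow();plan((.4890,-.2328,.1503),-.1477)
save(cv2.resize(d['pixels'][80:200,250:380],None,fx=6,fy=5,interpolation=cv2.INTER_CUBIC),'s6')
E
```

```text
x axis [ 2.9e-03  7.0e-04 -1.0e+00] jaw yaw -0.1456
t 6.22 pos [ 0.4908 -0.2313  0.201 ] w 35.98 F [-1.25  0.16 -2.48]
shift [ 0.06336 -0.00218  0.00222] turn [ 0.002  -0.001  -0.0026]
```

View pics/s6.png

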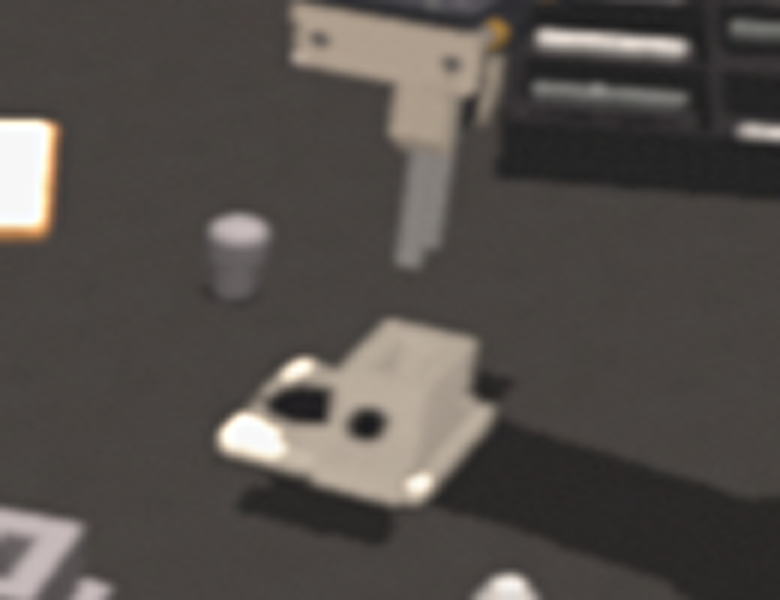

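Call:
{"name": "step_arm", "arguments": {
  "rows": [
    [0.217, 0.03, 0, 0, 0, 0, 0],
    [0.217, 0.05, 0, 0, 0, 0, 0],
    [0.217, 0.065, 0, 0, 0, 0, 0],
    [0.217, 0.065, 0, 0, 0, 0, 0],
    [0.217, 0.065, 0, 0, 0, 0, 0],
    [0.217, 0.065, 0, 0, 0, 0, 0],
    [0.217, 0.065, 0, 0, 0, 0, 0],
    [0.217, 0.065, 0, 0, 0, 0, 0],
    [0.217, 0.065, 0, 0, 0, 0, 0],
    [0.217, 0.065, 0, 0, 0, 0, 0]
  ]
}}

```text
clock: 7.05
position: [0.4903, -0.2328, 0.1495]
ee_rot: [1.319, 1.133, -1.315]
force: [0.2, -0.7, -3.0]
width: 0.394
```

```bash
python3 - <<'E'
from mv import *
from tg import *
d=grab('side');t=grab('top');yawnow();plan((.4890,-.2328,.1443),-.1477)
s=status.observe();p=s['position'];x=np.load('x.npy')
POC=[box(-10,10,-19,19,66,66.01),box(-22,22,-31,31,18,66)]
ovt('s7',(p[0]+.0016,p[1],-.1467),p[2]-.0703,36,(295,110,345,165),12,POC,x[0:3])
save(cv2.resize(d['pixels'][110:165,295:345],None,fx=12,fy=12,interpolation=cv2.INTER_CUBIC),'s7r')
save(t['pixels'],'t7')
E
```

```text
x axis [ 3.e-03 -1.e-04 -1.e+00] jaw yaw -0.148
t 7.15 pos [ 0.4901 -0.2328  0.1493] w 36.27 F [ 0.16  0.17 -1.94]
shift [ 0.00626 -0.00144  0.0002 ] turn [-0.0003 -0.0003 -0.0028]
```

View pics/s7.png

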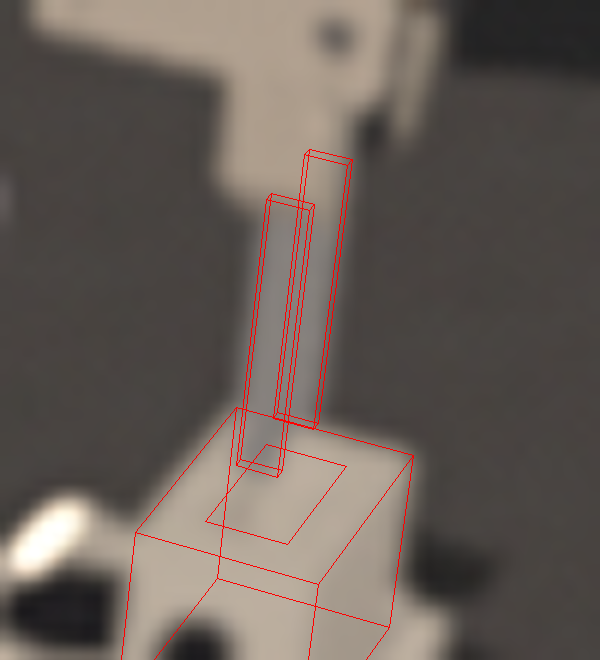

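View pics/s7r.png

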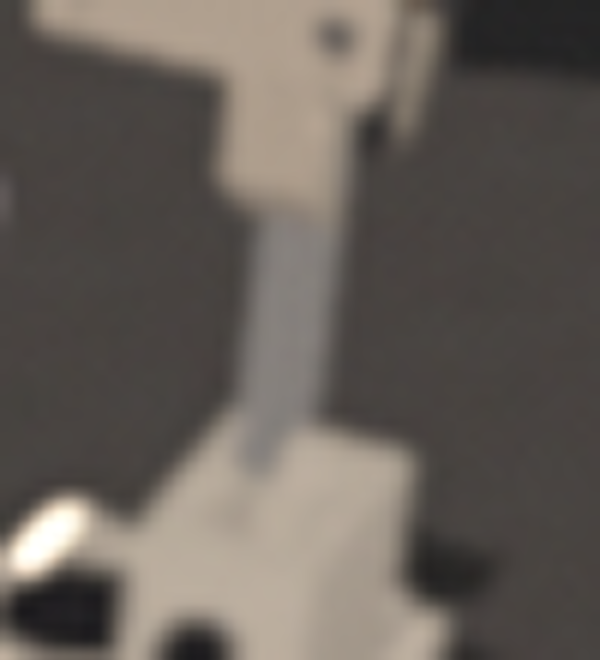

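View pics/t7.png

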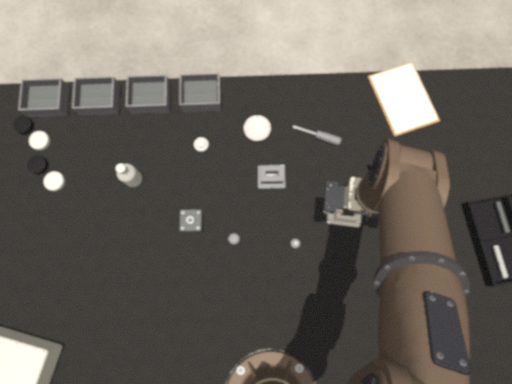

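```bash
python3 - <<'E'
from tg import *
im=cv2.cvtColor(cv2.imread('pics/top0.png'),cv2.COLOR_BGR2RGB)
x=np.load('x.npy');d=cam(load('top'),x[9:15])
u0,v0,u1,v1,s=336,200,358,220,32
c=cv2.resize(im[v0:v1,u0:u1],None,fx=s,fy=s,interpolation=cv2.INTER_CUBIC)
pc=np.array([.491,-.2323])
def draw(P,col):
    h=np.round((proj(d,P)-[u0,v0]+.5)*s).astype(np.int32); cv2.polylines(c,[h],True,col,1)
B=np.array([[10,19,66],[10,-19,66],[-10,-19,66],[-10,19,66]])/1000.
draw(place(B,(*pc,x[2])),(255,0,0)); B2=B.copy();B2[:,2]=.016;draw(place(B2,(*pc,x[2])),(0,0,255))
a=np.linspace(0,2*np.pi,40)
for r,z in((8,26),(5,26)):
    draw(np.stack([pc[0]+r*np.cos(a)/1000,pc[1]+r*np.sin(a)/1000,0*a+z/1000.],-1),(0,160,0))
save(c,'pk')
E
```

```text
(no output)
```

View pics/pk.png

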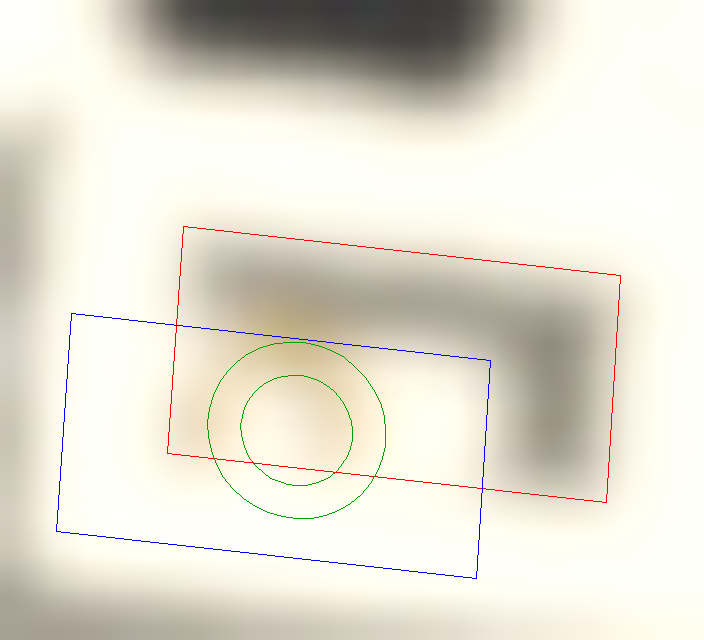

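```bash
python3 - <<'E'
from mv import *
plan((.4912,-.2309,.1043),-.148)
E
```

```text
t 7.15 pos [ 0.4901 -0.2328  0.1493] w 36.27 F [ 0.16  0.17 -1.94]
shift [ 0.05627  0.00078 -0.00254] turn [ 0.     -0.0003 -0.0028]
```

Call:
{"name": "step_arm", "arguments": {
  "rows": [
    [0.217, 0, 0.0008, -0.0025, 0, 0, -0.0028],
    [0.217, 0, 0.0008, -0.0025, 0, 0, -0.0028],
    [0.217, 0.0, 0.0008, -0.0025, 0, 0, -0.0028],
    [0.217, 0.01, 0.0008, -0.0025, 0, 0, -0.0028],
    [0.217, 0.02, 0.0008, -0.0025, 0, 0, -0.0028],
    [0.217, 0.03, 0.0008, -0.0025, 0, 0, -0.0028],
    [0.217, 0.03, 0.0008, -0.0025, 0, 0, -0.0028],
    [0.217, 0.03, 0.0008, -0.0025, 0, 0, -0.0028],
    [0.217, 0.03, 0.0008, -0.0025, 0, 0, -0.0028],
    [0.217, 0.03, 0.0008, -0.0025, 0, 0, -0.0028]
  ]
}}

```text
clock: 7.98
position: [0.4913, -0.2309, 0.1253]
ee_rot: [1.318, 1.136, -1.317]
force: [0.6, -0.6, -3.3]
width: 0.392
```

```bash
python3 - <<'E'
from mv import *
from tg import *
d=grab('side');yawnow();plan((.4912,-.2309,.1043),-.148)
s=status.observe();p=s['position'];x=np.load('x.npy')
POC=[box(-10,10,-19,19,66,66.01),box(-22,22,-31,31,18,66)]
ovt('s8',(p[0]+.0016,p[1],-.148),p[2]-.0703,36,(295,110,345,165),12,POC,(.491,-.2323,-.148))
E
```

```text
x axis [ 3.e-04  3.e-04 -1.e+00] jaw yaw -0.1479
t 8.03 pos [ 0.4913 -0.2309  0.1254] w 36.15 F [-0.44 -0.56 -1.53]
shift [ 2.636e-02 -1.800e-04 -3.000e-05] turn [ 0.0001 -0.0003 -0.0003]
```

View pics/s8.png

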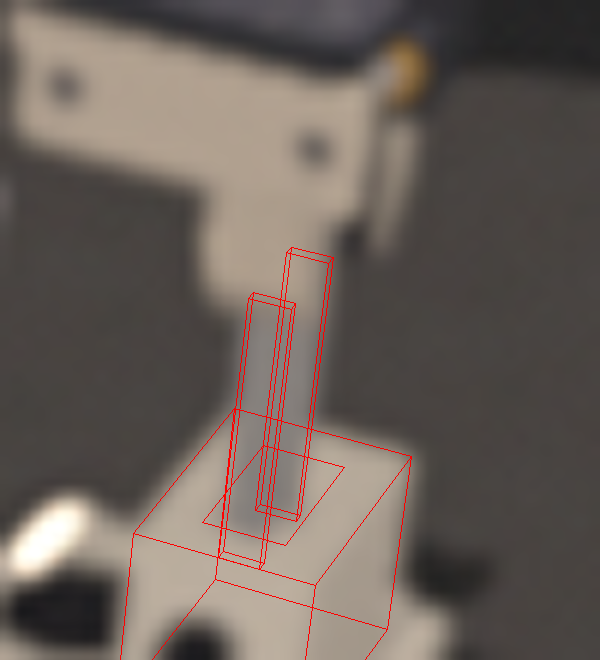

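Call:
{"name": "step_arm", "arguments": {
  "rows": [
    [0.217, 0.008, 0, 0, 0, 0, 0],
    [0.217, 0.016, 0, 0, 0, 0, 0],
    [0.217, 0.024, 0, 0, 0, 0, 0],
    [0.217, 0.028, 0, 0, 0, 0, 0],
    [0.217, 0.028, 0, 0, 0, 0, 0],
    [0.217, 0.028, 0, 0, 0, 0, 0]
  ]
}}

```text
clock: 8.53
position: [0.4908, -0.2308, 0.1023]
ee_rot: [1.317, 1.137, -1.318]
force: [0.0, 0.8, -1.3]
width: 0.393
```

Call:
{"name": "step_arm", "arguments": {
  "rows": [
    [0.217, 0.001, 0, 0, 0, 0, 0],
    [0.217, 0.002, 0, 0, 0, 0, 0],
    [0.217, 0.003, 0, 0, 0, 0, 0],
    [0.217, 0.004, 0, 0, 0, 0, 0],
    [0.217, 0.004, 0, 0, 0, 0, 0],
    [0.217, 0.004, 0, 0, 0, 0, 0]
  ]
}}

```text
clock: 9.03
position: [0.4911, -0.2309, 0.0995]
ee_rot: [1.317, 1.136, -1.317]
force: [-0.9, -0.2, -2.9]
width: 0.391
```

Tips at ≈0.029; continue in small steps past the spacer's top (0.026).

Call:
{"name": "step_arm", "arguments": {
  "rows": [
    [0.217, 0.001, 0, 0, 0, 0, 0],
    [0.217, 0.002, 0, 0, 0, 0, 0],
    [0.217, 0.003, 0, 0, 0, 0, 0],
    [0.217, 0.004, 0, 0, 0, 0, 0],
    [0.217, 0.004, 0, 0, 0, 0, 0],
    [0.217, 0.004, 0, 0, 0, 0, 0]
  ]
}}

```text
clock: 9.53
position: [0.4911, -0.2308, 0.0963]
ee_rot: [1.317, 1.136, -1.317]
force: [-0.3, -0.5, -1.4]
width: 0.389
```

Call:
{"name": "step_arm", "arguments": {
  "rows": [
    [0.217, 0.001, 0, 0, 0, 0, 0],
    [0.217, 0.002, 0, 0, 0, 0, 0],
    [0.217, 0.0025, 0, 0, 0, 0, 0],
    [0.217, 0.0025, 0, 0, 0, 0, 0],
    [0.217, 0.0025, 0, 0, 0, 0, 0]
  ]
}}

```text
clock: 9.95
position: [0.4909, -0.2306, 0.094]
ee_rot: [1.317, 1.137, -1.318]
force: [-0.2, -0.5, -2.6]
width: 0.391
```

Call:
{"name": "step_arm", "arguments": {
  "rows": [
    [0.217, 0.001, 0, 0, 0, 0, 0],
    [0.217, 0.002, 0, 0, 0, 0, 0],
    [0.217, 0.003, 0, 0, 0, 0, 0],
    [0.217, 0.003, 0, 0, 0, 0, 0],
    [0.217, 0.003, 0, 0, 0, 0, 0]
  ]
}}

```text
clock: 10.37
position: [0.491, -0.2308, 0.0918]
ee_rot: [1.317, 1.136, -1.317]
force: [-0.1, 0.4, -3.4]
width: 0.392
```

Call:
{"name": "step_arm", "arguments": {
  "rows": [
    [0.217, 0.001, 0, 0, 0, 0, 0],
    [0.217, 0.0015, 0, 0, 0, 0, 0],
    [0.217, 0.0015, 0, 0, 0, 0, 0],
    [0.217, 0.0015, 0, 0, 0, 0, 0]
  ]
}}

```text
clock: 10.7
position: [0.4911, -0.2308, 0.0907]
ee_rot: [1.318, 1.136, -1.317]
force: [-0.2, -0.6, -2.6]
width: 0.393
```

Call:
{"name": "step_arm", "arguments": {
  "rows": [
    [0.217, 0.001, 0, 0, 0, 0, 0],
    [0.217, 0.001, 0, 0, 0, 0, 0],
    [0.217, 0.001, 0, 0, 0, 0, 0]
  ]
}}

```text
clock: 10.95
position: [0.4914, -0.231, 0.0903]
ee_rot: [1.318, 1.135, -1.317]
force: [-0.2, 0.6, 3.1]
width: 0.393
```

Call:
{"name": "step_arm", "arguments": {
  "rows": [
    [0.217, 0.001, 0, 0, 0, 0, 0],
    [0.217, 0.001, 0, 0, 0, 0, 0],
    [0.217, 0.001, 0, 0, 0, 0, 0]
  ]
}}

```text
clock: 11.2
position: [0.4919, -0.2311, 0.0898]
ee_rot: [1.318, 1.134, -1.316]
force: [-0.1, 0.6, 6.2]
width: 0.397
```

Call:
{"name": "step_arm", "arguments": {
  "rows": [
    [0.217, -0.0015, 0, 0, 0, 0, 0],
    [0.217, -0.0015, 0, 0, 0, 0, 0],
    [0.217, -0.0015, 0, 0, 0, 0, 0],
    [0.25, -0.0015, 0, 0, 0, 0, 0],
    [0.28, -0.0015, 0, 0, 0, 0, 0],
    [0.3, -0.0015, 0, 0, 0, 0, 0],
    [0.4, -0.0015, 0, 0, 0, 0, 0],
    [0.6, -0.0015, 0, 0, 0, 0, 0],
    [0.6, -0.0015, 0, 0, 0, 0, 0],
    [0.6, -0.0015, 0, 0, 0, 0, 0]
  ],
  "newtons": 27
}}

```text
clock: 12.03
position: [0.491, -0.2307, 0.0902]
ee_rot: [1.318, 1.136, -1.317]
force: [0.6, -0.1, -2.3]
width: 0.328
```

```bash
python3 - <<'E'
from mv import *
plan((.4912,-.2309,.0903),-.148);yawnow()
E
```

```text
t 12.03 pos [ 0.491  -0.2307  0.0902] w 30.15 F [ 0.6  -0.14 -2.35]
shift [-0.00013  0.00028  0.00018] turn [ 0.0001 -0.0005  0.0005]
x axis [-4.e-04  6.e-04 -1.e+00] jaw yaw -0.1479
```

Call:
{"name": "step_arm", "arguments": {
  "rows": [
    [0.6, 0, 0, 0, 0, 0, 0],
    [0.6, 0, 0, 0, 0, 0, 0],
    [0.6, 0, 0, 0, 0, 0, 0]
  ]
}}

```text
clock: 12.28
position: [0.4911, -0.2308, 0.0902]
ee_rot: [1.317, 1.136, -1.317]
force: [1.4, -0.4, -2.5]
width: 0.329
```

```bash
python3 - <<'E'
from mv import *
for i in range(4):
    d=grab('side');s=status.observe();print(s['position'].round(4),s['force'].round(2),s['ft_torque'].round(3),s['width']*92)
save(cv2.resize(d['pixels'][100:180,260:360],None,fx=8,fy=7,interpolation=cv2.INTER_CUBIC),'s9')
E
```

```text
[ 0.4911 -0.2308  0.0903] [ 0.59 -0.77 -2.97] [-0.02  -0.036  0.008] 30.165300138817365
[ 0.4911 -0.2308  0.0903] [-0.31  0.65 -2.81] [ 0.064 -0.003 -0.038] 30.410794666189574
[ 0.4911 -0.2308  0.0903] [ 0.17  0.72 -2.49] [0.025 0.051 0.039] 30.46706518566378
[ 0.4911 -0.2308  0.0903] [ 0.25 -0.28 -3.05] [ 0.073  0.025 -0.008] 30.594869994086128
```

View pics/s9.png

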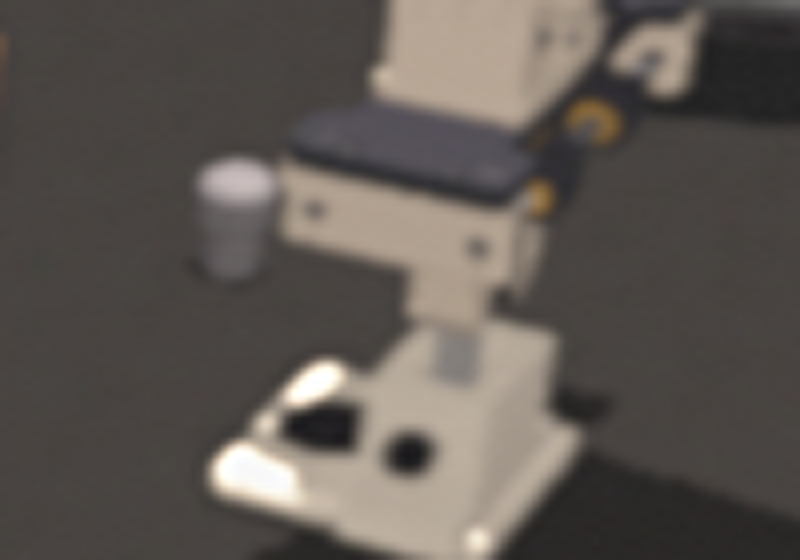

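Call:
{"name": "step_arm", "arguments": {
  "rows": [
    [0.6, -0.005, 0, 0, 0, 0, 0],
    [0.6, -0.015, 0, 0, 0, 0, 0],
    [0.6, -0.03, 0, 0, 0, 0, 0],
    [0.6, -0.045, 0, 0, 0, 0, 0],
    [0.6, -0.06, 0, 0, 0, 0, 0],
    [0.6, -0.075, 0, 0, 0, 0, 0],
    [0.6, -0.09, 0, 0, 0, 0, 0],
    [0.6, -0.105, 0, 0, 0, 0, 0],
    [0.6, -0.12, 0, 0, 0, 0, 0],
    [0.6, -0.12, 0, 0, 0, 0, 0],
    [0.6, -0.12, 0, 0, 0, 0, 0],
    [0.6, -0.12, 0, 0, 0, 0, 0]
  ]
}}

```text
clock: 13.48
position: [0.4908, -0.2308, 0.186]
ee_rot: [1.317, 1.136, -1.318]
force: [-0.7, -0.5, -2.6]
width: 0.326
```

```bash
python3 - <<'E'
from mv import *
from tg import *
d=grab('side');s=status.observe();p=s['position'];print(p,s['width']*92,s['force'])
x=np.load('x.npy')
save(cv2.resize(d['pixels'][85:175,275:350],None,fx=8,fy=6.6,interpolation=cv2.INTER_CUBIC),'s10')
save(cv2.resize(d['pixels'][115:145,300:330],None,fx=24,fy=20,interpolation=cv2.INTER_CUBIC),'s10b')
E
```

```text
[ 0.49059998 -0.23071029  0.18566827] 30.244841367001715 [ 0.04780435  0.61437052 -2.97325011]
```

View pics/s10.png

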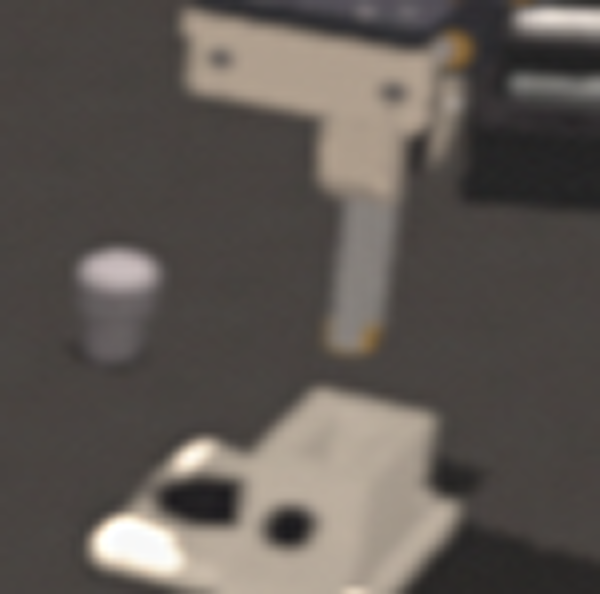

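View pics/s10b.png

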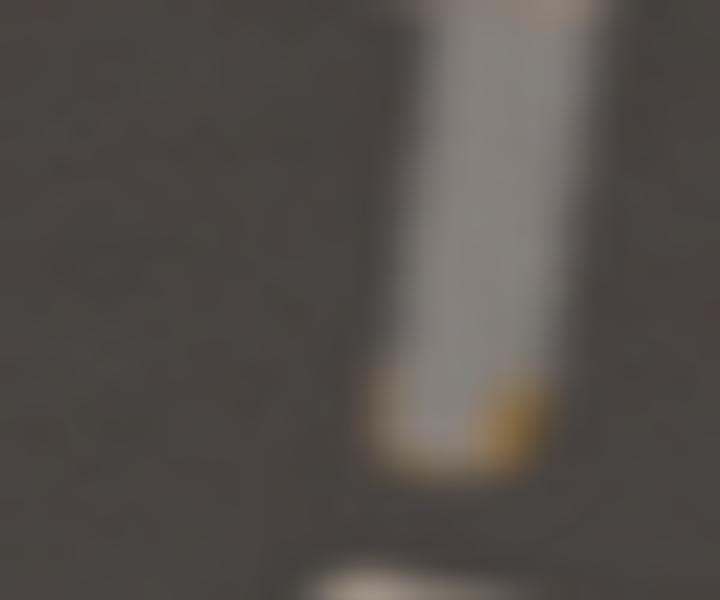

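```bash
python3 - <<'E'
from mv import *
plan((.4840,.2118,.2),-.0064)
E
```

```text
t 13.53 pos [ 0.4906 -0.2307  0.1857] w 30.24 F [ 0.05  0.61 -2.97]
shift [-0.01745 -0.08966 -0.5459 ] turn [-0.1351 -0.0007  0.0013]
```

Call:
{"name": "step_arm", "arguments": {
  "rows": [
    [0.6, -0.0175, -0.005, -0.03, -0.01, 0, 0],
    [0.6, -0.0175, -0.012, -0.07, -0.02, 0, 0],
    [0.6, -0.0175, -0.019, -0.12, -0.03, 0, 0],
    [0.6, -0.0175, -0.028, -0.17, -0.05, 0, 0],
    [0.6, -0.0175, -0.036, -0.22, -0.06, 0, 0],
    [0.6, -0.0175, -0.044, -0.27, -0.07, 0, 0],
    [0.6, -0.0175, -0.052, -0.32, -0.08, 0, 0],
    [0.6, -0.0175, -0.06, -0.37, -0.1, 0, 0],
    [0.6, -0.0175, -0.069, -0.42, -0.11, 0, 0],
    [0.6, -0.0175, -0.077, -0.47, -0.12, 0, 0],
    [0.6, -0.0175, -0.084, -0.51, -0.13, 0, 0],
    [0.6, -0.0175, -0.0897, -0.546, -0.135, 0, 0]
  ]
}}

```text
clock: 14.53
position: [0.4834, 0.2144, 0.1998]
ee_rot: [1.212, 1.209, -1.213]
force: [0.3, -0.5, -2.5]
width: 0.328
```

Call:
{"name": "step_arm", "arguments": {
  "rows": [
    [0.6, 0.02, 0, 0, 0, 0, 0],
    [0.6, 0.04, 0, 0, 0, 0, 0],
    [0.6, 0.04, 0, 0, 0, 0, 0],
    [0.6, 0.04, 0, 0, 0, 0, 0],
    [0.6, 0.04, 0, 0, 0, 0, 0],
    [0.6, 0.04, 0, 0, 0, 0, 0],
    [0.6, 0.04, 0, 0, 0, 0, 0]
  ]
}}

```text
clock: 15.12
position: [0.485, 0.2116, 0.1693]
ee_rot: [1.216, 1.206, -1.213]
force: [0.1, 0.4, -2.4]
width: 0.329
```

```bash
python3 - <<'E'
from mv import *
d=grab('side');plan((.4840,.2118,.1223),-.0064);yawnow()
save(cv2.resize(d['pixels'][200:300,225:325],None,fx=6,fy=6,interpolation=cv2.INTER_CUBIC),'s11')
E
```

```text
t 15.17 pos [0.4849 0.2116 0.1693] w 29.76 F [ 0.32 -0.58 -3.08]
shift [ 0.05869 -0.00122 -0.00014] turn [-0.0006 -0.0009 -0.0009]
x axis [ 1.e-03  9.e-04 -1.e+00] jaw yaw -0.007
```

View pics/s11.png

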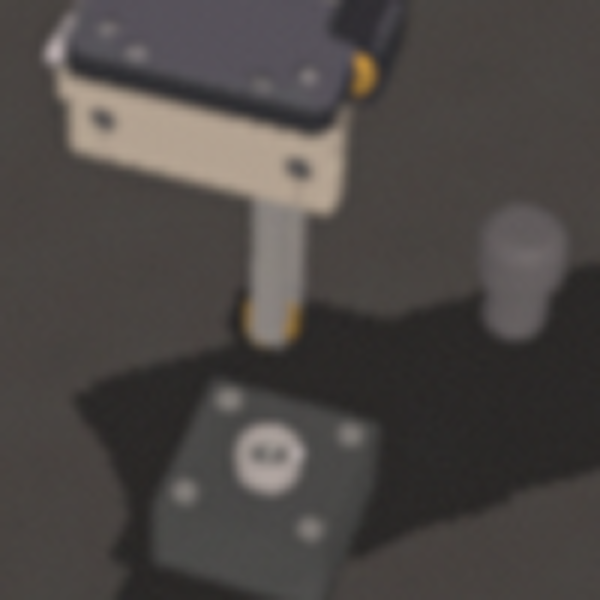

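```bash
cat > ov2.py <<'E'
from tg import *
import sys
def circ(c,r,z):
    a=np.linspace(0,2*np.pi,60);return np.stack([c[0]+r*np.cos(a),c[1]+r*np.sin(a),0*a+z],-1)
def ov2(name,roi,s,offx=.0016,sp=(0,0),bq=None,offy=0,zoff=.0703):
    x=np.load('x.npy');d=cam(load('side'),x[15:21]);p=status.observe()['position'];u0,v0,u1,v1=roi
    im=cv2.resize(d['pixels'][v0:v1,u0:u1],None,fx=s,fy=s,interpolation=cv2.INTER_CUBIC);raw=im.copy()
    bq=x[6:9] if bq is None else bq
    pr=lambda P:np.round((proj(d,P)-[u0,v0]+.5)*s).astype(np.int32)
    t=np.array([p[0]+offx,p[1]+offy,bq[2]]);z=p[2]-zoff
    for B in [place(b+[0,0,z],t) for b in tongs(32)]:
        h=pr(B)
        for a in range(8):
            for b in range(a):
                if bin(a^b).count('1')==1: cv2.line(im,tuple(map(int,h[a])),tuple(map(int,h[b])),(255,0,0),1)
    sc=t[:2]+np.array(sp)
    for zz in(z-.004,z+.006): cv2.polylines(im,[pr(circ(sc,.008,zz))],True,(0,255,0),1)
    for r,zz in((.011,.038),(.0025,.041)): cv2.polylines(im,[pr(circ(bq[:2],r,zz))],True,(0,255,255),1)
    h=pr(place(BLOCK[0],bq))
    for a in range(8):
        for b in range(a):
            if bin(a^b).count('1')==1: cv2.line(im,tuple(map(int,h[a])),tuple(map(int,h[b])),(255,0,255),1)
    save(np.hstack([im,raw]),name)
E
python3 - <<'E'
from ov2 import *
ov2('o12',(250,235,292,290),9)
E
```

```text
(no output)
```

View pics/o12.png

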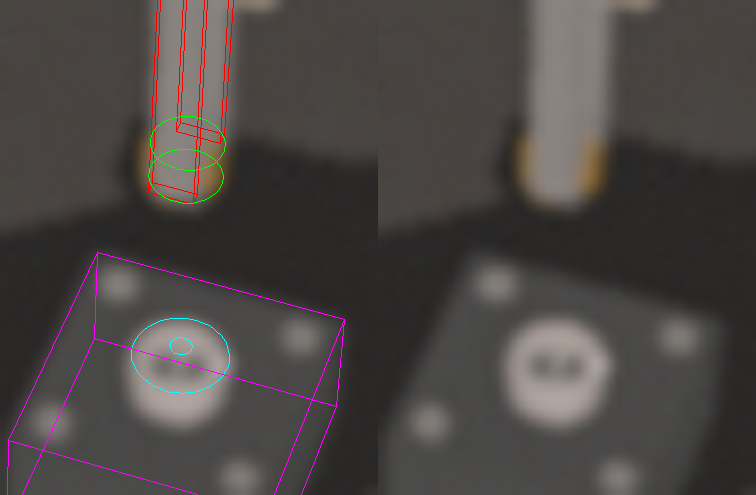

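```bash
python3 - <<'E'
from ov2 import *
im=load('side')['pixels'].astype(float)
D=im[...,0]-im[...,2]
print(D[246:262,260:280].round().astype(int))
x=np.load('x.npy');d=cam(load('side'),x[15:21]);p=status.observe()['position'];z=p[2]-.0703
for q in([0,0,0],[.001,0,0],[0,.001,0],[0,0,.001]): print(proj(d,[np.array([p[0]+.0016,p[1],z+.001])+q]))
print(proj(d,[[x[6],x[7],.038]]))
E
```

```text
[[ 8  8  8  8  9  8  7  9 11 10 10 10  9 10 10  9  7  7  7  8]
 [ 8  9  9  8  7  7  6  8  9 11 10  9  9  8  8  7  8  7  8  8]
 [ 8  8  7  9  6  7  8  9 10 10 10  9  9  8  9  6  8  8  7  8]
 [ 9  8  7  8  6 13 17 12 10 10 10 10 12 15 12  7  6  7  7  6]
 [ 7  7  9  7  7 26 33 20 11 10 10 12 22 34 27 13  6  5  6  7]
 [ 8  7  7  5  9 35 44 26 13  9  9 11 25 49 45 22  6  2  4  5]
 [ 8  8  6  4  7 34 44 26 12 10  9 11 27 56 55 26  6  2  3  4]
 [ 7  8  7  4  8 33 42 26 12 10 10 15 35 62 58 26  5  1  2  3]
 [ 8  8  7  4  7 29 37 22 12 10  9 18 45 69 58 24  5  3  3  3]
 [ 8  9  7  5  6 20 26 20 15 11 10 19 43 62 48 18  4  1  2  3]
 [ 7  7  7  6  5 10 18 19 20 15 12 14 28 38 26  7  3  2  3  3]
 [ 6  6  6  4  4  5  8 18 19 15  9  9 14 15  8  3  2  3  3  3]
 [ 4  3  4  4  3  3  4  8 11 11  9  5  6  5  2  2  3  3  4  3]
 [ 4  3  2  3  3  2  3  4  4  5  3  3  3  2  3  3  5  3  4  5]
 [ 3  1  3  2  3  3  4  3  3  4  4  3  4  3  3  3  3  2  5  4]
 [ 2  2  2  2  2  3  4  3  4  3  3  4  3  4  4  4  3  3  4  4]]
[[270.21087063 252.18331307]]
[[269.71723591 252.05504688]]
[[270.05296615 252.53629951]]
[[270.22906413 251.81909199]]
[[269.52062228 273.91042661]]
```

```bash
python3 - <<'E'
from mv import *
plan((.4830,.2115,.122),-.0064)
E
```

```text
t 15.17 pos [0.4849 0.2116 0.1693] w 29.76 F [ 0.32 -0.58 -3.08]
shift [ 0.05906 -0.00247  0.00025] turn [-0.0006 -0.0009 -0.0009]
```

Call:
{"name": "step_arm", "arguments": {
  "rows": [
    [0.6, 0.02, -0.0015, 0, 0, -0.0005, 0],
    [0.6, 0.04, -0.0015, 0, 0, -0.0005, 0],
    [0.6, 0.057, -0.0015, 0, 0, -0.0005, 0],
    [0.6, 0.057, -0.0015, 0, 0, -0.0005, 0],
    [0.6, 0.057, -0.0015, 0, 0, -0.0005, 0],
    [0.6, 0.057, -0.0015, 0, 0, -0.0005, 0],
    [0.6, 0.057, -0.0015, 0, 0, -0.0005, 0],
    [0.6, 0.057, -0.0015, 0, 0, -0.0005, 0],
    [0.6, 0.057, -0.0015, 0, 0, -0.0005, 0],
    [0.6, 0.057, -0.0015, 0, 0, -0.0005, 0],
    [0.6, 0.057, -0.0015, 0, 0, -0.0005, 0],
    [0.6, 0.057, -0.0015, 0, 0, -0.0005, 0]
  ]
}}

```text
clock: 16.17
position: [0.4833, 0.2118, 0.123]
ee_rot: [1.214, 1.206, -1.214]
force: [-0.2, -0.7, -2.6]
width: 0.326
```

```bash
python3 - <<'E'
from mv import *
from ov2 import *
d=grab('side');plan((.4830,.2115,.122),-.0064);yawnow()
ov2('o13',(250,245,292,300),9,offx=.0026)
D=d['pixels'].astype(int);D=D[...,0]-D[...,2];print(D[258:276,260:280])
E
```

```text
t 16.22 pos [0.4833 0.2118 0.1229] w 30.04 F [ 0.53 -0.1  -3.16]
shift [ 0.00118 -0.00032  0.00032] turn [-0.0001  0.0001  0.0002]
x axis [-2.e-04 -1.e-04 -1.e+00] jaw yaw -0.0065
[[ 6  6  7  8  7  5  6  7 10 10 10 10 10 11 10  7  5  4  5  6]
 [ 4  5  6  6  3  4  5  8  9 11 11 10 11 10 10  7  4  3  4  3]
 [ 4  3  2  3  3  3  4  8 11 11 11 10 11 11 10  6  4  2  4  4]
 [ 3  4  2  2  1  2  5  9 11 10 11 11 10 10 10  6  6  4  3  3]
 [ 2  3  2  3  4  2  5  8  9 10 11 11 10  9 10  7  4  3  4  4]
 [ 3  2  3  2  2  2  5  8 11 10 11 10 10  9  8  6  6  4  3  3]
 [ 2  4  5  5  4  2  4  8 10  9  9 11  9  8  8  6  4  3  3  3]
 [ 3  6  8  8  6  5  6  9  9 10  9  9  9  9  8  6  3  3  3  3]
 [ 4  7  8  9  8  9 16 14  9 10 10 11 13 16 13  7  4  3  3  3]
 [ 3  7  8  8  7 16 27 19 11 10 10 11 21 34 27 10  3  1  2  3]
 [ 4  4  6  5  5 19 34 22 13 10 10 12 28 51 43 15  3  2  2  2]
 [ 1  3  3  2  3 20 35 22 12 10 10 13 34 62 50 17  3  1  3  3]
 [ 2  2  2  2  3 19 31 22 11 10 10 18 41 65 49 15  3  3  2  2]
 [ 2  2  3  1  4 14 24 18 12 10 10 20 45 57 37 11  2  2  2  3]
 [ 2  2  2  3  6 11 16 15 12  9 10 19 35 37 23  7  2  2  3  3]
 [ 3  3  2  3  7 12 14 13 11 10 10 14 20 21 13  7  3  2  3  2]
 [ 2  2  3  4  9 13 13 12  9 10 10 11 13 13 10  6  3  2  2  2]
 [ 2  3  2  6 10 13 12  9  7  9  9  8 10 11  9  5  3  3  4  2]]
```

View pics/o13.png

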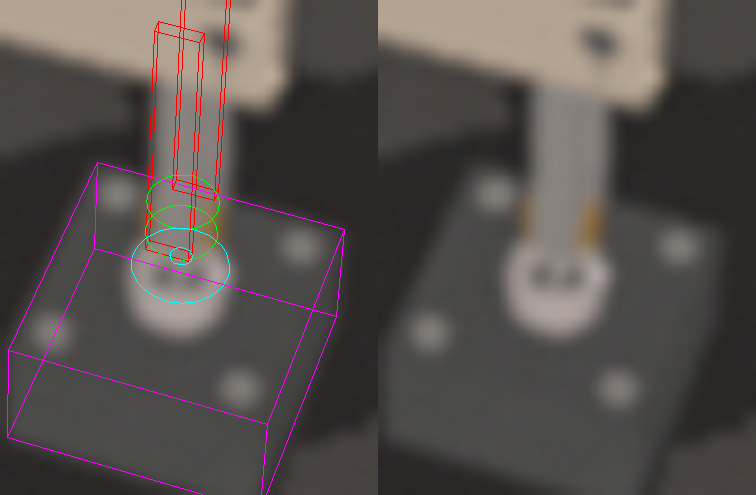

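Call:
{"name": "step_arm", "arguments": {
  "rows": [
    [0.6, 0.002, -0.0003, 0.001, 0, 0, 0],
    [0.6, 0.004, -0.0003, 0.001, 0, 0, 0],
    [0.6, 0.006, -0.0003, 0.001, 0, 0, 0],
    [0.6, 0.0075, -0.0003, 0.001, 0, 0, 0],
    [0.6, 0.0075, -0.0003, 0.001, 0, 0, 0],
    [0.6, 0.0075, -0.0003, 0.001, 0, 0, 0],
    [0.6, 0.0075, -0.0003, 0.001, 0, 0, 0]
  ]
}}

```text
clock: 16.8
position: [0.483, 0.211, 0.1169]
ee_rot: [1.214, 1.206, -1.214]
force: [-0.9, 0.1, -1.7]
width: 0.328
```

Call:
{"name": "step_arm", "arguments": {
  "rows": [
    [0.6, 0.001, 0, 0, 0, 0, 0],
    [0.6, 0.002, 0, 0, 0, 0, 0],
    [0.6, 0.002, 0, 0, 0, 0, 0],
    [0.6, 0.002, 0, 0, 0, 0, 0]
  ]
}}

```text
clock: 17.13
position: [0.483, 0.2109, 0.1153]
ee_rot: [1.214, 1.206, -1.214]
force: [1.0, -0.4, -2.8]
width: 0.331
```

Call:
{"name": "step_arm", "arguments": {
  "rows": [
    [0.6, 0.001, 0, 0, 0, 0, 0],
    [0.6, 0.001, 0, 0, 0, 0, 0],
    [0.6, 0.001, 0, 0, 0, 0, 0]
  ]
}}

```text
clock: 17.38
position: [0.483, 0.2109, 0.1145]
ee_rot: [1.214, 1.206, -1.214]
force: [0.1, -0.5, -1.7]
width: 0.33
```

Call:
{"name": "step_arm", "arguments": {
  "rows": [
    [0.6, 0.001, 0, 0, 0, 0, 0],
    [0.6, 0.001, 0, 0, 0, 0, 0],
    [0.6, 0.001, 0, 0, 0, 0, 0]
  ]
}}

```text
clock: 17.63
position: [0.4829, 0.2109, 0.1136]
ee_rot: [1.214, 1.206, -1.214]
force: [0.5, 0.4, -2.6]
width: 0.326
```

Call:
{"name": "step_arm", "arguments": {
  "rows": [
    [0.6, 0.001, 0, 0, 0, 0, 0],
    [0.6, 0.001, 0, 0, 0, 0, 0],
    [0.6, 0.001, 0, 0, 0, 0, 0]
  ]
}}

```text
clock: 17.88
position: [0.483, 0.2109, 0.1129]
ee_rot: [1.214, 1.206, -1.214]
force: [-0.2, 0.3, -3.2]
width: 0.329
```

Call:
{"name": "step_arm", "arguments": {
  "rows": [
    [0.6, 0.001, 0, 0, 0, 0, 0],
    [0.6, 0.001, 0, 0, 0, 0, 0],
    [0.6, 0.001, 0, 0, 0, 0, 0]
  ]
}}

```text
clock: 18.13
position: [0.483, 0.211, 0.1121]
ee_rot: [1.214, 1.206, -1.214]
force: [-0.1, -0.3, -2.4]
width: 0.326
```

Call:
{"name": "step_arm", "arguments": {
  "rows": [
    [0.6, 0.001, 0, 0, 0, 0, 0],
    [0.6, 0.001, 0, 0, 0, 0, 0],
    [0.6, 0.001, 0, 0, 0, 0, 0]
  ]
}}

```text
clock: 18.38
position: [0.4831, 0.211, 0.1115]
ee_rot: [1.214, 1.206, -1.214]
force: [0.0, 0.1, 1.4]
width: 0.327
```

Call:
{"name": "step_arm", "arguments": {
  "rows": [
    [0.6, 0.001, 0, 0, 0, 0, 0],
    [0.6, 0.001, 0, 0, 0, 0, 0],
    [0.6, 0.001, 0, 0, 0, 0, 0]
  ]
}}

```text
clock: 18.63
position: [0.4831, 0.211, 0.1106]
ee_rot: [1.214, 1.206, -1.214]
force: [-0.0, 0.0, 2.0]
width: 0.331
```

Call:
{"name": "step_arm", "arguments": {
  "rows": [
    [0.6, 0.001, 0, 0, 0, 0, 0],
    [0.6, 0.001, 0, 0, 0, 0, 0],
    [0.6, 0.001, 0, 0, 0, 0, 0]
  ]
}}

```text
clock: 18.88
position: [0.4831, 0.211, 0.1097]
ee_rot: [1.214, 1.206, -1.214]
force: [-0.3, -0.3, 2.0]
width: 0.327
```

Call:
{"name": "step_arm", "arguments": {
  "rows": [
    [0.6, 0.001, 0, 0, 0, 0, 0],
    [0.6, 0.001, 0, 0, 0, 0, 0],
    [0.6, 0.001, 0, 0, 0, 0, 0]
  ]
}}

```text
clock: 19.13
position: [0.4831, 0.211, 0.1088]
ee_rot: [1.214, 1.206, -1.214]
force: [0.3, -0.5, 1.5]
width: 0.33
```

Call:
{"name": "step_arm", "arguments": {
  "rows": [
    [0.6, 0.001, 0, 0, 0, 0, 0],
    [0.6, 0.001, 0, 0, 0, 0, 0],
    [0.6, 0.001, 0, 0, 0, 0, 0]
  ]
}}

```text
clock: 19.38
position: [0.4831, 0.211, 0.108]
ee_rot: [1.214, 1.206, -1.214]
force: [0.8, -0.1, 0.7]
width: 0.33
```

Call:
{"name": "step_arm", "arguments": {
  "rows": [
    [0.6, 0.001, 0, 0, 0, 0, 0],
    [0.6, 0.001, 0, 0, 0, 0, 0],
    [0.6, 0.001, 0, 0, 0, 0, 0]
  ]
}}

```text
clock: 19.63
position: [0.4831, 0.211, 0.1076]
ee_rot: [1.214, 1.206, -1.214]
force: [-1.7, -1.9, 5.1]
width: 0.329
```

Call:
{"name": "step_arm", "arguments": {
  "rows": [
    [0.6, 0.0003, 0, 0, 0, 0, 0],
    [0.6, 0.0003, 0, 0, 0, 0, 0],
    [0.6, 0.0003, 0, 0, 0, 0, 0]
  ]
}}

```text
clock: 19.88
position: [0.4832, 0.211, 0.1075]
ee_rot: [1.214, 1.206, -1.214]
force: [-1.7, -0.9, 6.8]
width: 0.325
```

```bash
python3 - <<'E'
from mv import *
for i in range(3):
    d=grab('side');s=status.observe();print(s['clock'],s['position'].round(5),s['force'].round(2))
E
```

```text
19.9333 [0.48315 0.21101 0.10753] [-0.98 -1.56  6.85]
19.9833 [0.48316 0.21101 0.10752] [-2.06 -0.4   7.69]
20.0333 [0.48313 0.21101 0.10752] [-1.05 -1.15  6.43]
```

Call:
{"name": "step_arm", "arguments": {
  "rows": [
    [0.6, 0.0004, 0, 0, 0, 0, 0],
    [0.6, 0.0004, 0, 0, 0, 0, 0],
    [0.6, 0.0004, 0, 0, 0, 0, 0],
    [0.6, 0.0004, 0, 0, 0, 0, 0]
  ]
}}

```text
clock: 20.37
position: [0.4832, 0.2111, 0.1075]
ee_rot: [1.214, 1.206, -1.214]
force: [-2.5, -1.9, 10.8]
width: 0.324
```

```bash
python3 - <<'E'
from mv import *
for i in range(4):
    d=grab('side');s=status.observe();print(s['clock'],s['position'].round(5),s['force'].round(2))
E
```

```text
20.4167 [0.48321 0.21107 0.10749] [-0.63 -1.16 10.24]
20.4667 [0.48322 0.21108 0.10747] [-2.03 -1.4  10.32]
20.5167 [0.48321 0.21103 0.10744] [-2.77 -1.26 10.29]
20.5667 [0.48321 0.21106 0.10748] [-2.29 -1.45 10.84]
```

Call:
{"name": "step_arm", "arguments": {
  "rows": [
    [0.6, 0.00015, 0, 0, 0, 0, 0],
    [0.6, 0.00015, 0, 0, 0, 0, 0],
    [0.6, 0.00015, 0, 0, 0, 0, 0],
    [0.6, 0.00015, 0, 0, 0, 0, 0]
  ]
}}

```text
clock: 20.9
position: [0.4832, 0.2111, 0.1074]
ee_rot: [1.214, 1.206, -1.214]
force: [-2.4, -2.1, 12.3]
width: 0.324
```

Call:
{"name": "step_arm", "arguments": {
  "rows": [
    [0.6, -0.0006, 0, 0, 0, 0, 0],
    [0.6, -0.0012, 0, 0, 0, 0, 0],
    [0.6, -0.0014, 0, 0, 0, 0, 0],
    [0.6, -0.0014, 0, 0, 0, 0, 0]
  ]
}}

```text
clock: 21.23
position: [0.483, 0.2109, 0.1076]
ee_rot: [1.214, 1.206, -1.214]
force: [0.3, -0.4, 2.4]
width: 0.328
```

Net ~5 N left; now open gently to 36 mm.

Call:
{"name": "step_arm", "arguments": {
  "rows": [
    [0.4, -0.0003, 0, 0, 0, 0, 0],
    [0.33, -0.0004, 0, 0, 0, 0, 0],
    [0.29, -0.0004, 0, 0, 0, 0, 0],
    [0.26, -0.0004, 0, 0, 0, 0, 0],
    [0.23, -0.0004, 0, 0, 0, 0, 0],
    [0.217, -0.0004, 0, 0, 0, 0, 0],
    [0.217, -0.0004, 0, 0, 0, 0, 0],
    [0.217, -0.0004, 0, 0, 0, 0, 0],
    [0.217, -0.0004, 0, 0, 0, 0, 0]
  ]
}}

```text
clock: 21.98
position: [0.483, 0.211, 0.108]
ee_rot: [1.214, 1.206, -1.214]
force: [0.2, 0.3, -2.8]
width: 0.39
```

```bash
python3 - <<'E'
from mv import *
from ov2 import *
for i in range(2):
    d=grab('side');s=status.observe();print(s['clock'],s['position'].round(5),s['force'].round(2),s['width']*92)
ov2('o14',(250,245,292,300),9,offx=.0026)
E
```

```text
22.0333 [0.48302 0.21097 0.10806] [ 0.36  0.62 -2.18] 36.00222759076479
22.0833 [0.48303 0.21094 0.10805] [-0.18 -0.41 -2.18] 35.96583678673115
```

View pics/o14.png

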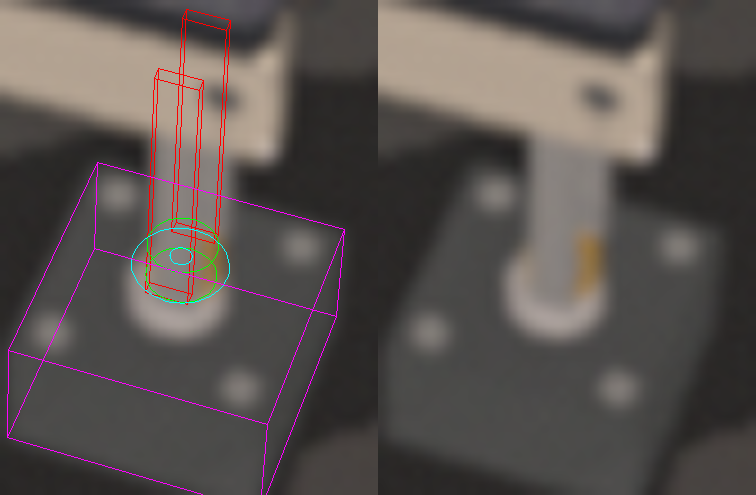

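Call:
{"name": "step_arm", "arguments": {
  "rows": [
    [0.217, -0.004, 0, 0, 0, 0, 0],
    [0.217, -0.008, 0, 0, 0, 0, 0],
    [0.217, -0.014, 0, 0, 0, 0, 0],
    [0.217, -0.025, 0, 0, 0, 0, 0],
    [0.217, -0.045, 0, 0, 0, 0, 0],
    [0.217, -0.07, 0, 0, 0, 0, 0],
    [0.217, -0.1, 0, 0, 0, 0, 0],
    [0.217, -0.13, 0, 0, 0, 0, 0],
    [0.217, -0.13, 0, 0, 0, 0, 0]
  ]
}}

```text
clock: 22.83
position: [0.4852, 0.2125, 0.2175]
ee_rot: [1.22, 1.204, -1.207]
force: [0.8, 1.1, -2.2]
width: 0.392
```

```bash
python3 - <<'E'
from mv import *
d=grab('side');plan((.6095,-.0252,.22),-.0138)
save(cv2.resize(d['pixels'][200:310,225:325],None,fx=6,fy=5.4,interpolation=cv2.INTER_CUBIC),'s15')
E
```

```text
t 22.88 pos [0.4845 0.2119 0.2152] w 35.76 F [-0.15  0.48 -2.47]
shift [-0.00594  0.15823  0.29539] turn [ 0.007  -0.0024 -0.0046]
```

View pics/s15.png

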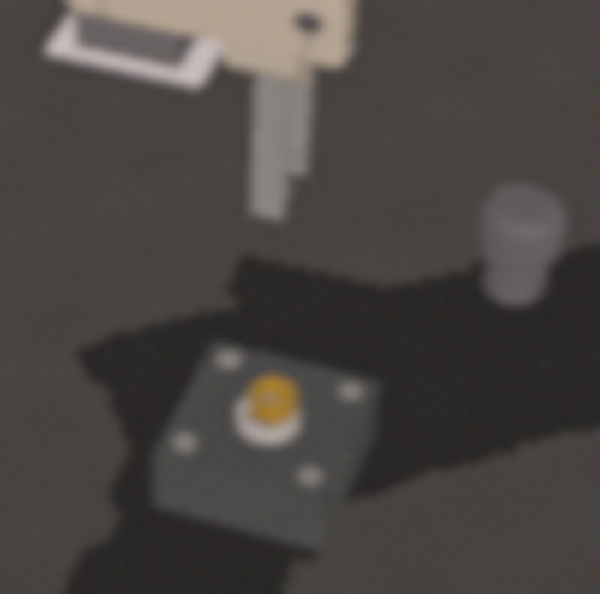

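Call:
{"name": "step_arm", "arguments": {
  "rows": [
    [0.217, 0, 0, 0, 0, 0, 0],
    [0.217, 0, 0.018, 0.035, 0, 0, 0],
    [0.217, 0, 0.038, 0.07, 0, 0, 0],
    [0.217, 0, 0.058, 0.11, 0, 0, 0],
    [0.217, 0, 0.078, 0.147, 0, 0, 0],
    [0.217, 0, 0.1, 0.185, 0, 0, 0],
    [0.217, 0, 0.12, 0.222, 0.007, 0, 0],
    [0.217, 0, 0.14, 0.26, 0.007, 0, 0],
    [0.217, 0, 0.1575, 0.295, 0.007, 0, 0],
    [0.217, 0, 0.1575, 0.295, 0.007, 0, 0],
    [0.217, 0, 0.1575, 0.295, 0.007, 0, 0],
    [0.217, 0, 0.1575, 0.295, 0.007, 0, 0]
  ]
}}

```text
clock: 23.88
position: [0.6066, -0.0252, 0.2107]
ee_rot: [1.218, 1.205, -1.221]
force: [0.1, 0.5, -1.4]
width: 0.391
```

```bash
python3 - <<'E'
from mv import *
plan((.6106,-.0250,.126),-.0138);yawnow()
E
```

```text
t 23.88 pos [ 0.6066 -0.0252  0.2107] w 36.0 F [ 0.13  0.48 -1.45]
shift [ 0.1059   0.00534 -0.0003 ] turn [ 0.0001 -0.0006  0.0027]
x axis [-2.8e-03  6.0e-04 -1.0e+00] jaw yaw -0.0137
```

Call:
{"name": "step_arm", "arguments": {
  "rows": [
    [0.217, 0.03, 0.005, 0, 0, 0, 0.0027],
    [0.217, 0.06, 0.005, 0, 0, 0, 0.0027],
    [0.217, 0.09, 0.005, 0, 0, 0, 0.0027],
    [0.217, 0.1, 0.005, 0, 0, 0, 0.0027],
    [0.217, 0.1, 0.005, 0, 0, 0, 0.0027],
    [0.217, 0.1, 0.005, 0, 0, 0, 0.0027],
    [0.217, 0.1, 0.005, 0, 0, 0, 0.0027],
    [0.217, 0.1, 0.005, 0, 0, 0, 0.0027],
    [0.217, 0.1, 0.005, 0, 0, 0, 0.0027],
    [0.217, 0.1, 0.005, 0, 0, 0, 0.0027],
    [0.217, 0.1, 0.005, 0, 0, 0, 0.0027],
    [0.217, 0.1, 0.005, 0, 0, 0, 0.0027]
  ]
}}

```text
clock: 24.88
position: [0.6116, -0.026, 0.1324]
ee_rot: [1.221, 1.2, -1.217]
force: [0.4, 1.3, -2.7]
width: 0.392
```

```bash
python3 - <<'E'
from mv import *
from tg import *
d=grab('side');plan((.6106,-.0250,.126),-.0138);yawnow()
p=status.observe()['position'];x=np.load('x.npy')
W=[box(-7.5,7.5,-18.5,18.5,46,46.01)]+STAND
ovt('s16',(p[0]+.0018,p[1],-.0138),p[2]-.0703,36,(228,140,276,220),8,W,x[3:6])
save(cv2.resize(d['pixels'][140:220,228:276],None,fx=8,fy=8,interpolation=cv2.INTER_CUBIC),'s16r')
im=cv2.cvtColor(cv2.imread('pics/top0.png'),cv2.COLOR_BGR2RGB)
t=cv2.cvtColor(cv2.imread('pics/t7.png'),cv2.COLOR_BGR2RGB)
c=cam(load('top'),x[9:15]);u0,v0,s=255,158,20
o=cv2.resize(t[v0:v0+34,u0:u0+36],None,fx=s,fy=s,interpolation=cv2.INTER_CUBIC)
B=np.array([[7.5,18.5,46],[7.5,-18.5,46],[-7.5,-18.5,46],[-7.5,18.5,46]])/1000.
cv2.polylines(o,[np.round((proj(c,place(B,x[3:6]))-[u0,v0]+.5)*s).astype(np.int32)],True,(255,0,0),1)
save(o[:600],'t16')
E
```

```text
t 24.93 pos [ 0.6115 -0.026   0.1322] w 35.99 F [ 0.27  1.   -2.76]
shift [ 0.00778 -0.00121 -0.00122] turn [-0.0001  0.0001 -0.0027]
x axis [ 2.8e-03 -2.0e-04 -1.0e+00] jaw yaw -0.0139
```

View pics/s16.png

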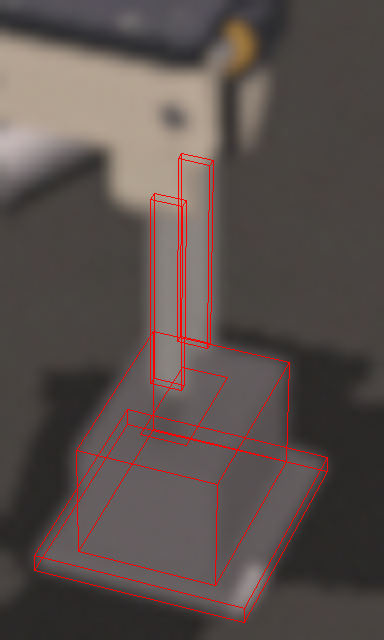

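View pics/s16r.png

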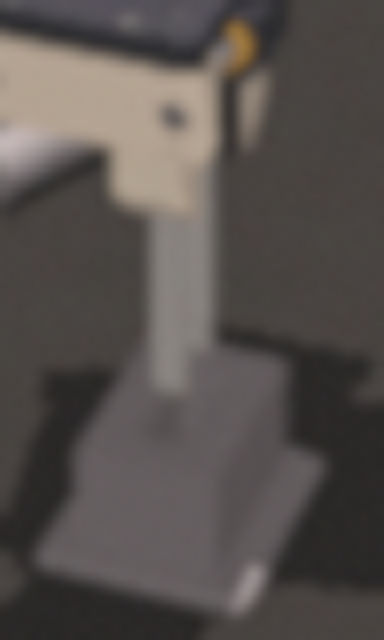

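View pics/t16.png

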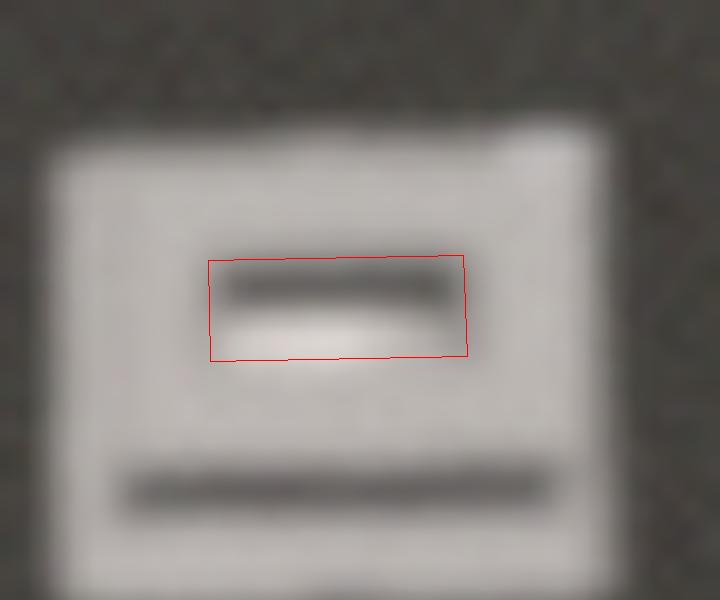

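Call:
{"name": "step_arm", "arguments": {
  "rows": [
    [0.217, 0, -0.001, -0.001, 0, 0, 0],
    [0.217, 0, -0.001, -0.001, 0, 0, 0],
    [0.217, 0, -0.001, -0.001, 0, 0, 0],
    [0.217, 0, -0.001, -0.001, 0, 0, 0],
    [0.217, 0, -0.001, -0.001, 0, 0, 0],
    [0.217, 0, -0.001, -0.001, 0, 0, 0],
    [0.217, 0, -0.001, -0.001, 0, 0, 0],
    [0.217, 0, -0.001, -0.001, 0, 0, 0],
    [0.217, 0, -0.001, -0.001, 0, 0, 0],
    [0.217, 0, -0.001, -0.001, 0, 0, 0]
  ]
}}

```text
clock: 25.77
position: [0.6107, -0.0251, 0.132]
ee_rot: [1.221, 1.201, -1.218]
force: [-0.6, -0.1, -2.3]
width: 0.391
```

Now insert: to tips ≈ 36 mm (TCP 0.106), checking force.

Call:
{"name": "step_arm", "arguments": {
  "rows": [
    [0.217, 0.005, -0.0005, 0, 0, 0, -0.0015],
    [0.217, 0.01, -0.0005, 0, 0, 0, -0.0015],
    [0.217, 0.015, -0.0005, 0, 0, 0, -0.0015],
    [0.217, 0.02, -0.0005, 0, 0, 0, -0.0015],
    [0.217, 0.02, -0.0005, 0, 0, 0, -0.0015],
    [0.217, 0.02, -0.0005, 0, 0, 0, -0.0015]
  ]
}}

```text
clock: 26.27
position: [0.6101, -0.0251, 0.1156]
ee_rot: [1.219, 1.202, -1.219]
force: [0.3, -0.6, -2.4]
width: 0.393
```

Call:
{"name": "step_arm", "arguments": {
  "rows": [
    [0.217, 0.003, 0, 0, 0, 0, 0],
    [0.217, 0.006, 0, 0, 0, 0, 0],
    [0.217, 0.009, 0, 0, 0, 0, 0],
    [0.217, 0.009, 0, 0, 0, 0, 0],
    [0.217, 0.009, 0, 0, 0, 0, 0]
  ]
}}

```text
clock: 26.68
position: [0.6102, -0.0251, 0.1087]
ee_rot: [1.22, 1.202, -1.219]
force: [-0.4, 0.1, -2.0]
width: 0.395
```

Call:
{"name": "step_arm", "arguments": {
  "rows": [
    [0.217, 0.005, 0, 0, 0, 0, 0],
    [0.217, 0.011, 0, 0, 0, 0, 0],
    [0.217, 0.017, 0, 0, 0, 0, 0],
    [0.217, 0.023, 0, 0, 0, 0, 0],
    [0.217, 0.03, 0, 0, 0, 0, 0],
    [0.217, 0.034, 0, 0, 0, 0, 0],
    [0.217, 0.034, 0, 0, 0, 0, 0],
    [0.217, 0.034, 0, 0, 0, 0, 0]
  ]
}}

```text
clock: 27.35
position: [0.6103, -0.0251, 0.0814]
ee_rot: [1.22, 1.202, -1.219]
force: [-0.3, 0.7, -2.5]
width: 0.394
```

Call:
{"name": "step_arm", "arguments": {
  "rows": [
    [0.217, 0.001, 0, 0, 0, 0, 0],
    [0.217, 0.002, 0, 0, 0, 0, 0],
    [0.217, 0.0025, 0, 0, 0, 0, 0],
    [0.217, 0.0025, 0, 0, 0, 0, 0]
  ]
}}

```text
clock: 27.68
position: [0.6104, -0.0251, 0.0797]
ee_rot: [1.22, 1.202, -1.219]
force: [-0.3, 0.3, -2.5]
width: 0.39
```

Call:
{"name": "step_arm", "arguments": {
  "rows": [
    [0.217, 0.001, 0, 0, 0, 0, 0],
    [0.217, 0.002, 0, 0, 0, 0, 0],
    [0.217, 0.0028, 0, 0, 0, 0, 0],
    [0.217, 0.0028, 0, 0, 0, 0, 0],
    [0.217, 0.0028, 0, 0, 0, 0, 0]
  ]
}}

```text
clock: 28.1
position: [0.6103, -0.0251, 0.0773]
ee_rot: [1.22, 1.202, -1.219]
force: [0.5, -0.1, -1.8]
width: 0.393
```

Call:
{"name": "step_arm", "arguments": {
  "rows": [
    [0.217, 0.001, 0, 0, 0, 0, 0],
    [0.217, 0.0015, 0, 0, 0, 0, 0],
    [0.217, 0.0015, 0, 0, 0, 0, 0],
    [0.217, 0.0015, 0, 0, 0, 0, 0]
  ]
}}

```text
clock: 28.43
position: [0.6104, -0.0251, 0.0762]
ee_rot: [1.22, 1.202, -1.219]
force: [-0.7, 0.3, -2.4]
width: 0.397
```

Call:
{"name": "step_arm", "arguments": {
  "rows": [
    [0.217, 0.001, 0, 0, 0, 0, 0],
    [0.217, 0.001, 0, 0, 0, 0, 0],
    [0.217, 0.001, 0, 0, 0, 0, 0]
  ]
}}

```text
clock: 28.68
position: [0.611, -0.0251, 0.076]
ee_rot: [1.22, 1.201, -1.218]
force: [0.3, 0.1, 4.3]
width: 0.39
```

Call:
{"name": "step_arm", "arguments": {
  "rows": [
    [0.217, -0.0007, 0, 0, 0, 0, 0],
    [0.217, -0.0007, 0, 0, 0, 0, 0],
    [0.19, -0.0007, 0, 0, 0, 0, 0],
    [0.16, -0.0007, 0, 0, 0, 0, 0],
    [0.13, -0.0007, 0, 0, 0, 0, 0],
    [0.1, -0.0007, 0, 0, 0, 0, 0],
    [0.0, -0.0007, 0, 0, 0, 0, 0],
    [-0.3, -0.0007, 0, 0, 0, 0, 0],
    [-0.6, -0.0007, 0, 0, 0, 0, 0],
    [-0.6, -0.0007, 0, 0, 0, 0, 0],
    [-0.6, -0.0007, 0, 0, 0, 0, 0]
  ]
}}

```text
clock: 29.6
position: [0.6103, -0.0251, 0.0759]
ee_rot: [1.22, 1.202, -1.219]
force: [-0.7, 0.3, -0.7]
width: 0.74
```

```bash
python3 - <<'E'
from mv import *
d=grab('side');plan((.6106,-.0250,.28),-.0138)
save(cv2.resize(d['pixels'][110:230,190:320],None,fx=6,fy=5,interpolation=cv2.INTER_CUBIC),'s17')
E
```

```text
t 29.65 pos [ 0.6104 -0.0251  0.076 ] w 71.26 F [0.44 0.48 0.17]
shift [-2.5505e-01  5.5000e-04 -1.3000e-04] turn [-0.0001  0.0001 -0.0009]
```

View pics/s17.png

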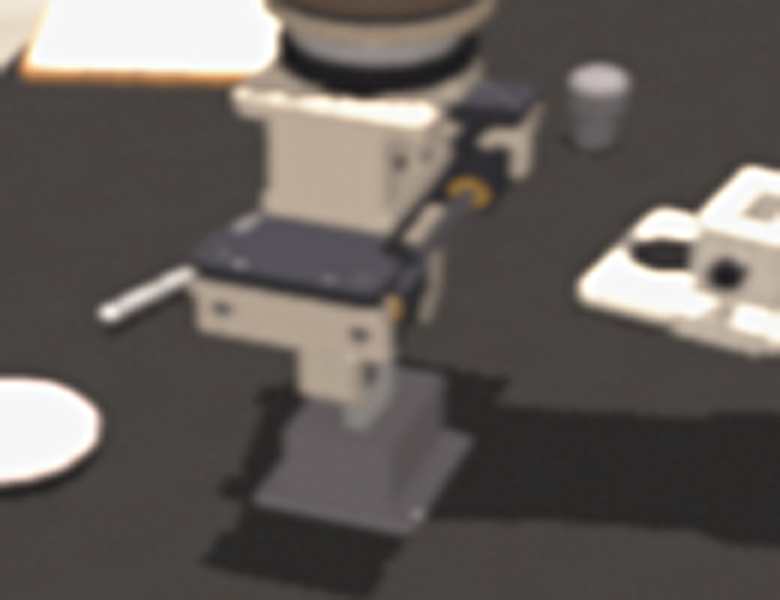

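Tongs released, upright. Rise straight up, slowly first.

Call:
{"name": "step_arm", "arguments": {
  "rows": [
    [-0.8, -0.005, 0, 0, 0, 0, 0],
    [-1, -0.015, 0, 0, 0, 0, 0],
    [-1, -0.03, 0, 0, 0, 0, 0],
    [-1, -0.06, 0, 0, 0, 0, 0],
    [-1, -0.09, 0, 0, 0, 0, 0],
    [-1, -0.13, 0, 0, 0, 0, 0],
    [-1, -0.17, 0, 0, 0, 0, 0],
    [-1, -0.21, 0, 0, 0, 0, 0],
    [-1, -0.255, 0, 0, 0, 0, 0],
    [-1, -0.255, 0, 0, 0, 0, 0],
    [-1, -0.255, 0, 0, 0, 0, 0]
  ]
}}

```text
clock: 30.57
position: [0.6115, -0.0249, 0.2838]
ee_rot: [1.223, 1.197, -1.214]
force: [1.0, -0.6, -1.4]
width: 1.0
```

Call:
{"name": "step_arm", "arguments": {
  "rows": [
    [-1, 0, -0.05, 0.08, 0, 0, 0],
    [-1, 0, -0.1, 0.16, 0, 0, 0],
    [-1, 0, -0.15, 0.24, 0, 0, 0],
    [-1, 0, -0.2, 0.32, 0, 0, 0],
    [-1, 0, -0.2, 0.4, 0, 0, 0],
    [-1, 0, -0.2, 0.4, 0, 0, 0],
    [-1, 0, -0.2, 0.4, 0, 0, 0],
    [-1, 0, -0.2, 0.4, 0, 0, 0],
    [-1, 0, -0.2, 0.4, 0, 0, 0],
    [-1, 0, -0.2, 0.4, 0, 0, 0],
    [-1, 0, -0.2, 0.4, 0, 0, 0],
    [-1, 0, -0.2, 0.4, 0, 0, 0]
  ]
}}

```text
clock: 31.57
position: [0.4458, -0.3418, 0.2794]
ee_rot: [1.22, 1.203, -1.218]
force: [-0.5, 0.4, -0.3]
width: 0.998
```

```bash
python3 - <<'E'
from ov2 import *
d=grab('side');t=grab('top');s=status.observe();print(s['clock'],s['position'],s['force'])
save(d['pixels'],'s18');save(t['pixels'],'t18')
x=np.load('x.npy')
TG=[box(-8,8,-20,20,68,108)+[0,0,.006],box(-5,5,-15,15,0,68)+[0,0,.006],box(-5,5,-15,15,108,120)+[0,0,.006]]
overlay(cam(d,x[15:21]),TG+STAND,x[3:6],(228,148,276,222),8,'a')
c=cam(d,x[15:21]);u0,v0,s=248,250,8
o=cv2.resize(d['pixels'][v0:v0+60,u0:u0+46],None,fx=s,fy=s,interpolation=cv2.INTER_CUBIC)
for r,z in((.008,.0333),(.008,.0433),(.0025,.041)): cv2.polylines(o,[np.round((proj(c,circ(x[6:8],r,z))-[u0,v0]+.5)*s).astype(np.int32)],True,(255,0,0),1)
a=cv2.cvtColor(cv2.imread('pics/a.png'),cv2.COLOR_BGR2RGB)[:480];a=cv2.copyMakeBorder(a,0,max(0,480-a.shape[0]),0,0,0)
save(np.hstack([a,o]),'fin')
E
```

```text
31.6667 [ 0.44646395 -0.34115996  0.27960337] [-0.32316464  0.33201303 -0.46396428]
```

View pics/fin.png

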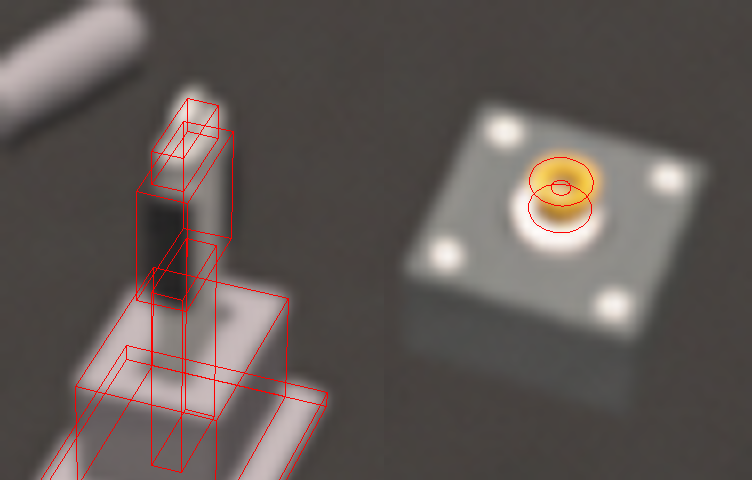

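View pics/t18.png

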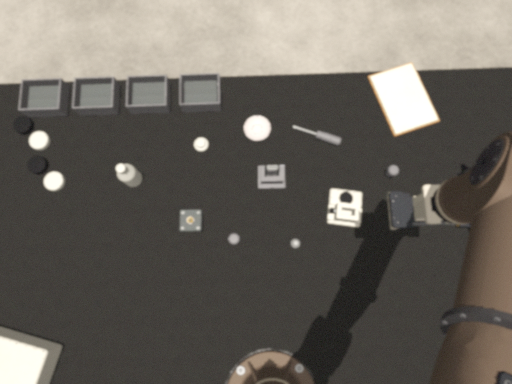

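```bash
python3 -c "
from cell import arm
print(arm.sign_off())"
```

```text
the job is handed in; nothing more can be done
None
```

The job is done and handed in at about 32 s of the 64 s allowed. The hand-in reported no verdict.

- **Spacer out of the foot:** I took the tongs from the stand with 36 mm over the grips and lowered them into the pocket until the ledges touched the spacer. That touch was about 9 N at most. I squeezed with 27 N and lifted the spacer clear; the camera showed brass between the tips.
- **Pressing home:** I lowered the spacer over the post and pushed the collar about 4 mm against roughly 5 N. It came up solid with the spacer's underside at about 33.3 mm. I held the push there, net of the tongs' weight, at about 13 N and then about 15 N. That is firmer than the 11 N you asked for, but under the 18 N limit by the wrist reading.
- **Tongs back:** I released the spacer, stood the tongs upright on the floor of the stand's well and moved the arm clear.

**Last pictures:** The spacer sits flat over the post, about 1 mm off the block's axis. The tongs stand upright and centred in the stand. The other things on the bench look unmoved.

**One reading that disagreed:** With the spacer gripped, the gripper showed about 30 mm over the grips instead of the expected 32 mm. The pictures still showed the spacer held.

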